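# Load the ware tray and push it over the sill into the drying bay

### The job

Unlock the damp keeper's cover by turning it anticlockwise out of its lugs, lift it off and stand it upright on the bare table clear of its base; then stand every vase, the one from the keeper included, upright in the ware tray while the tray is still in front of the drying bay. Then raise only the tray's leading edge by its handle, let it down on the bay's sill and let go with the trailing end still on the table, and push the tray over the sill until it lies flat on the bay's floor with all the vases still standing in it. The tray must never be lifted off as a whole, and leave the jar, brush, blue pot and block alone.

Things in the scene. Friction and masses are not known exactly. Their poses are not given: they have to be found in the camera images.
- bay: Drying bay fixed on the table, open on top. Origin at table level under the middle of its sill (raised threshold); its y axis points into the bay, x runs along the sill. The sill is a wooden bar 192 mm long, 30 mm deep (y -15 to +15 mm), 18 mm high.
- bay_floor (a point): Middle of the bay's floor board (bay y = 135 mm), whose top is 8 mm above the table. The floor runs from the sill (y = 15 mm) to the end wall (y = 255 mm) and is 176 mm wide between side walls. End and side walls rise to 34 mm above the table.
- tray: Loose open wooden ware tray, 128 mm (x) by 190 mm (y), 46 mm high, walls and floor 8 mm thick; 0.3 to 0.5 kg empty. Origin at the centre of its underside, z up, y towards its leading end, which faces the sill at the start, 25 to 55 mm from it, and carries a bar handle. The trailing wall has a smooth, slippery steel push plate 3 mm thick outside.
- tray_handle (a point): Middle of the tray's handle, a dark round bar 12 mm thick and 94 mm long along the tray's x, on two pins at its ends over the leading wall: 91 mm from the tray's centre towards its leading end, 70 mm above its underside.
- tray_lead (a point): Middle of the tray's lower leading edge (tray y = 95 mm, z = 0).
- tray_tail (a point): Middle of the tray's lower trailing edge (tray y = -95 mm, z = 0).
- keeper: Grey base of the damp keeper, fixed on the table: a disc 152 mm across and 10 mm thick, with a raised seat of 88 mm diameter, 6 mm higher, in the middle. Two hooked lugs at its +x and -x sides, up to 28 mm above the table, hold down the cover's two feet. Origin at the centre of its underside.
- cover: White loose bayonet cover (upturned cup) of the keeper, 100 mm in diameter, 112 mm high with its grip bar, 0.25 kg. Origin at the centre of its open underside, z up. At first it stands over a vase on the keeper's disc, 10 mm above the table, its feet under the lugs, its x along the keeper's x. Once free it must rise 80 mm to clear the vase.
- cover_foot (a point): One of the cover's two feet (at its +x and -x sides, 36 mm wide, 8 mm thick, reaching 64 mm from the axis). Turned anticlockwise seen from above, the feet are free of the lugs from about 50 degrees on and meet a stop at about 95 degrees; the cover turns easily.
- cover_grip (a point): Middle of the cover's straight grip bar, 102 mm above the cover's underside; the bar is 70 mm long along the cover's x, 16 mm thick (y) and 26 mm high (86 to 112 mm above the underside).
- vase_damp: Small bud vase of plain terracotta, solid for handling, 70 mm tall; origin at the centre of its underside, z up. Belly 48 mm in diameter, round neck 22 mm in diameter 44 to 64 mm above the foot, 26 mm lip on top. 90 g. At the start it stands under the cover, on the keeper's seat, 16 mm above the table. Always present.
- vase_a: Tall bud vase of plain terracotta, solid for handling, 82 mm tall; origin at the centre of its underside, z up. Belly 48 mm in diameter, round neck 22 mm in diameter 48 to 76 mm above the foot, 26 mm lip on top. 90 g. Stands on the table on the near side of the tray's lane; may be absent.
- vase_b: Small bud vase of plain terracotta, solid for handling, 70 mm tall; origin at the centre of its underside, z up. Belly 48 mm in diameter, round neck 22 mm in diameter 44 to 64 mm above the foot, 26 mm lip on top. 90 g. Stands on the table on the near side of the tray's lane; may be absent.
- vase_c: Tall bud vase of plain terracotta, solid for handling, 82 mm tall; origin at the centre of its underside, z up. Belly 48 mm in diameter, round neck 22 mm in diameter 48 to 76 mm above the foot, 26 mm lip on top. 90 g. Stands on the table on the near side of the tray's lane; may be absent.
- vase_d: Small bud vase of plain terracotta, solid for handling, 70 mm tall; origin at the centre of its underside, z up. Belly 48 mm in diameter, round neck 22 mm in diameter 44 to 64 mm above the foot, 26 mm lip on top. 90 g. Stands on the table on the near side of the tray's lane; may be absent.
- jar: Bystander: white plastic jar, 64 mm in diameter, 120 mm high, beyond the tray's lane.
- brush: Bystander: brush lying beyond the tray's lane.
- pinch_pot: Bystander: blue glazed pot, 84 mm in diameter, 60 mm high, beyond the bay.
- block: Bystander: wooden block 90 x 60 x 35 mm lying behind the tray's trailing end, well clear of it.

How it is judged:
By the outcome, as a careful person would: the job done as asked, in the order asked, and still so for the second after the job is handed in, with the robot touching nothing.
Of vase_a, vase_b, vase_c, vase_d only 2 to 3 are there at a start; the rules pass over those that are not, and their reading is None.
At some moment in a run one of vase_a, vase_b, vase_c, vase_d may be knocked a few centimetres aside while the robot is not near it.
It also fails if it takes over 200 s, if anything falls off the work surface, if the arm or the gripper's body presses on something with over 40 N, if the wrist force passes 120 N, or if a joint passes its speed limit or range.

### The arm

A 6-joint arm with a two-finger parallel gripper is mounted at the origin on the work surface. World frame = base frame: x ahead of the robot, y to its left, z up, the work surface at z = 0. Lengths are in m, angles in rad, forces in N, time in s.
With the tool pointing down it reaches from about 0.35 to 0.8 m from the base axis. Payload 7.3 kg.
Tool frame: the origin (TCP) lies between the finger pads; the fingertips stand bot.tip_extent ahead of it and the grasp point (between the pads) lies 2 mm behind it (bot.tip_extent is the distance from the TCP to the fingertips, in m); z points along the fingers, y is the line along which they close (so a half turn about z gives the same grasp; the last joint's range is limited). The gripper opens to 85 mm and grips with 20 to 120 N. Pads are 22 mm wide; open, the fingers measure 114 mm over their backs; the gripper's body (76 mm by 85 mm) begins 54 mm behind the grasp point. The pads swing forward as they close: fully open they stand 13 mm farther back than shut.
Start: joints at [-0.146, 0.342, 1.524, -0, 1.275, -0.146], TCP at [0.525, 0, 0.21] pointing down, gripper open.
Joint ranges: [-2.53, 2.53], [-0.77, 2.02], [0.04, 2.7], [-1, 4.14], [0.28, 2.66], [-3.11, 3.11]. Speed limits (rad/s): [2.57, 2.57, 3.14, 3.14, 3.14, 3.14].

### API

Orientations are given as a 3x3 rotation matrix whose columns are the frame's x, y, z axes.
In Python, from workcell import bot gives the robot as it stands.
- The arm moves only by the shell command python3 -m creep 'ROWS' [FORCE]. ROWS is JSON, a list that holds one entry, the list of rows, each a list of 5 numbers: the shift along the tool's x, y, z in m, then the turn about the tool's z in degrees, then the opening, from -1 (shut) to 1 (fully open), so that 0 is half open. In form: [[[x, y, z, turn, fingers], ...]]. A call has 1 to 5 rows; each row shifts and turns the commanded pose from where the row before left it, along the tool's axes as they then stand; what a row does not reach is not made up. A row lasts 1/12 s, in which the tool goes at most 41.7 mm and 7.16 degrees, less where a joint would pass 70% of its speed; a pose out of reach is approached as far as the arm can. A call is refused whole if a number of a shift passes 0.0417 or a number of a turn 7.16, either way. A call with a gripper value outside its range is refused whole. The fingers move at their own pace and stop on an object; FORCE is the grip in N (left out, the last holds). Time passes only in rows, so rows that do not move let the fingers close. It gives the time, the measured TCP pose, the force, the opening and the grip force at its end, in the units of the state.
- bot.observe(): the state, without advancing time (a new reading comes with each control period).
- bot.snapshot(name): name is "scene" or "side" or "wrist"; returns a dict with "image" (384x512x3 uint8, blue, green, red), "fx", "fy", "cx", "cy" (pixels), "rvec" (rotation vector, rad) and "tvec" (3), from world to camera coordinates, as OpenCV has them. Camera axes: x right, y down, z forward; pixel columns grow to the right and rows downward; lengths in m; the calibration is good to about 2 mm. A picture is of the moment at which its call begins. There is no depth.
- bot.sign_off(): hands the job in; it is judged then, once.
The state is a dict: "t": time; "q": joint angles; "qd": joint speeds; "joint_efforts": joint torques, N m; "position": TCP position; "orientation": TCP orientation; "wrist_force": force on the tool from outside, world axes, zero at the start; "moment": the same for the moment, N m; "finger_gap": finger opening in m; "grasp_force": force on a finger pad.
Only numpy, scipy, OpenCV 4.12 (cv2) and the standard library are available. Lean on these libraries where they do the work, as an engineer would, in place of code of your own. Each camera call takes 0.05 s, during which the arm holds its last target. There are 200 camera calls.

## Working session

There is one attempt and no reset: what is moved stays moved. The work goes in short steps, Python scripts to look and compute and a shell command to move; the robot and the scene stay as the last step left them, time stands still between calls to the robot, and variables do not carry over. Pictures are saved under pics/ and viewed, at most 14 in all, crops included, and the job is handed in when it is done.

```bash
ls; mkdir -p pics
cat > h.py <<'E'
import cv2, numpy as np
from workcell import bot
def snap(n,f):
    s=bot.snapshot(n); cv2.imwrite('pics/'+f+'.png',s['image']); np.save('pics/'+f+'.npy',{k:v for k,v in s.items() if k!='image'},allow_pickle=True); return s
def cal(f):
    s=np.load('pics/'+f+'.npy',allow_pickle=True).item()
    K=np.array([[s['fx'],0,s['cx']],[0,s['fy'],s['cy']],[0,0,1.]]); R=cv2.Rodrigues(np.array(s['rvec'],float))[0]; t=np.array(s['tvec'],float).ravel(); return K,R,t
def px(f,u,v,z=0.):
    "pixel -> world on plane z"
    K,R,t=cal(f); d=R.T@np.linalg.inv(K)@[u,v,1]; c=-R.T@t; p=c+d*(z-c[2])/d[2]; return p.round(4)
def proj(f,P):
    K,R,t=cal(f); p=K@(R@np.asarray(P,float)+t); return (p[:2]/p[2]).round(1)
def st():
    o=bot.observe(); print('t',round(o['t'],2),'p',np.round(o['position'],4),'yaw(x axis)',np.round(np.degrees(np.arctan2(o['orientation'][1][0],o['orientation'][0][0])),2),'zc',np.round(np.array(o['orientation'])[:,2],3),'F',np.round(o['wrist_force'],1),'gap',np.round(o['finger_gap'],4),'g',np.round(o['grasp_force'],1),'q5',np.round(o['q'],2)); return o
E
python3 - <<'E'
from h import *
st(); print(np.round(bot.observe()['orientation'],3),bot.tip_extent)
for n in ('scene','side'):
    s=snap(n,n+'0'); print(n,s['fx'],s['cx'],s['cy'],(-cal(n+'0')[1].T@cal(n+'0')[2]).round(3))
    cv2.imwrite('pics/'+n+'0b.png',cv2.resize(s['image'],(800,600),interpolation=cv2.INTER_CUBIC))
E
```

```text
pics
t 0.0 p [5.246e-01 1.000e-04 2.092e-01] yaw(x axis) 90.0 zc [-0.002  0.    -1.   ] F [-0.8 -0.7  0.4] gap 0.0853 g 0.0 q5 [-0.15  0.34  1.53  0.    1.28 -0.15]
[[ 0.     1.    -0.002]
 [ 1.    -0.     0.   ]
 [ 0.    -0.002 -1.   ]] 0.017
scene 478.2633646718792 253.09005593703023 195.63901849186306 [ 1.645 -0.111  1.268]
side 488.241803855075 252.6168340488496 193.29503182513398 [ 0.387 -1.118  0.907]
```

View pics/scene0b.png

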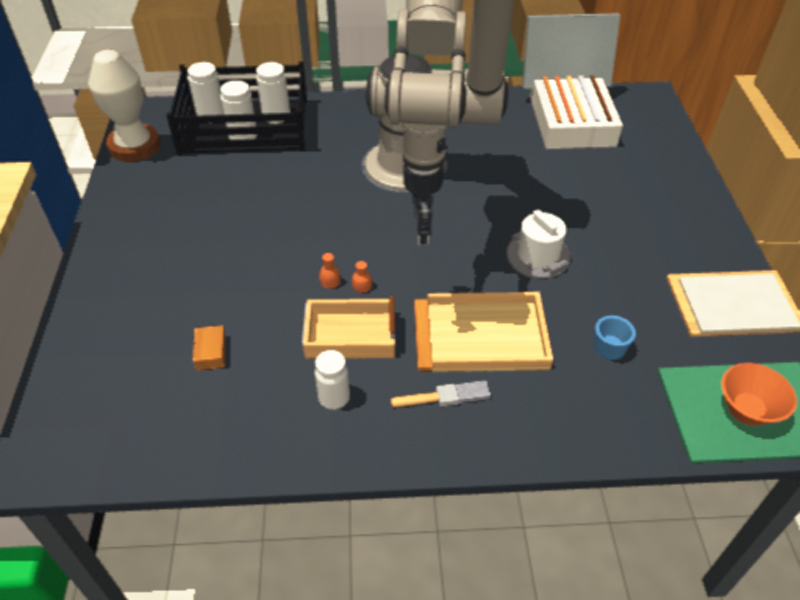

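View pics/side0b.png

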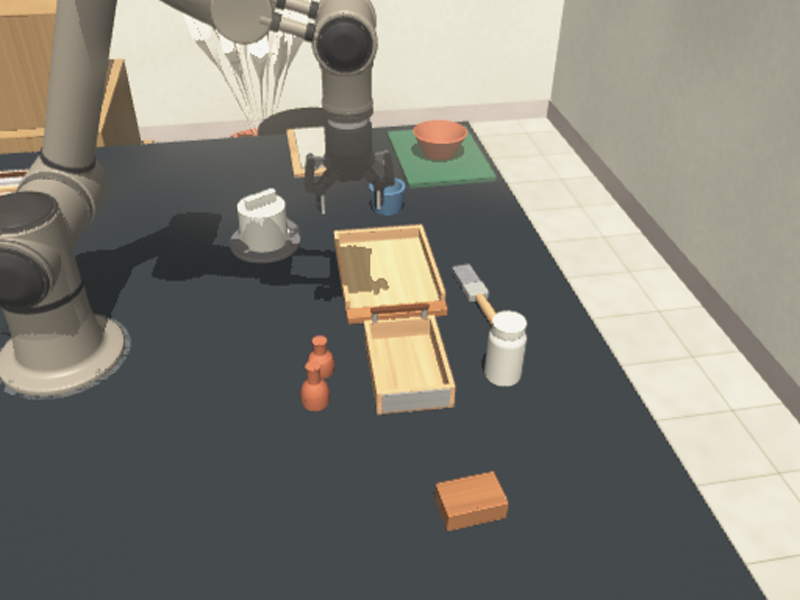

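Both views show two free vases (scene 330,285 and 363,290 in display pixels), the tray at (350,328), the bay at (485,330) and the keeper at (540,255). I'll enlarge both views to measure.

Run:
```python
from h import *
a=cv2.imread('pics/scene0.png')[120:270,185:385]; b=cv2.imread('pics/side0.png')[115:275,140:300]
cv2.imwrite('pics/a.png',cv2.resize(a,(800,600),interpolation=cv2.INTER_CUBIC))
cv2.imwrite('pics/b.png',cv2.resize(b,(600,600),interpolation=cv2.INTER_CUBIC))
```

```text
(no output)
```

View pics/a.png

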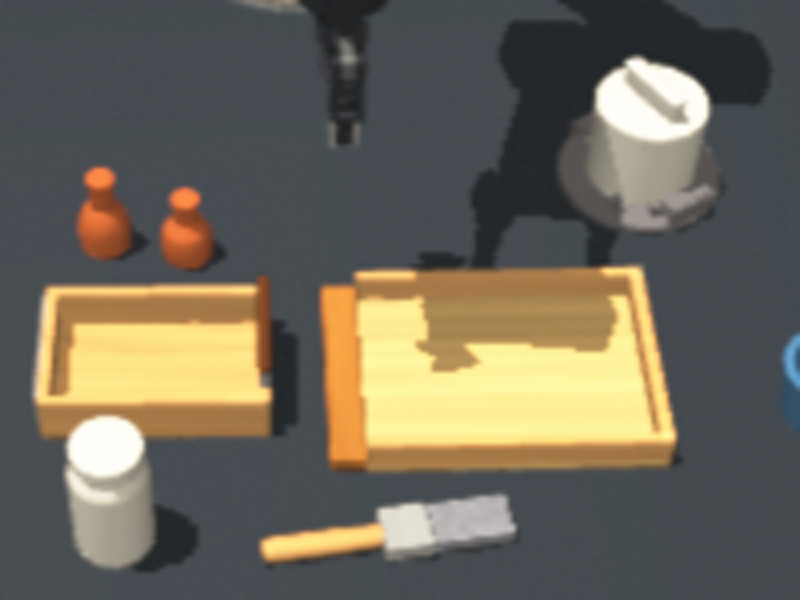

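View pics/b.png

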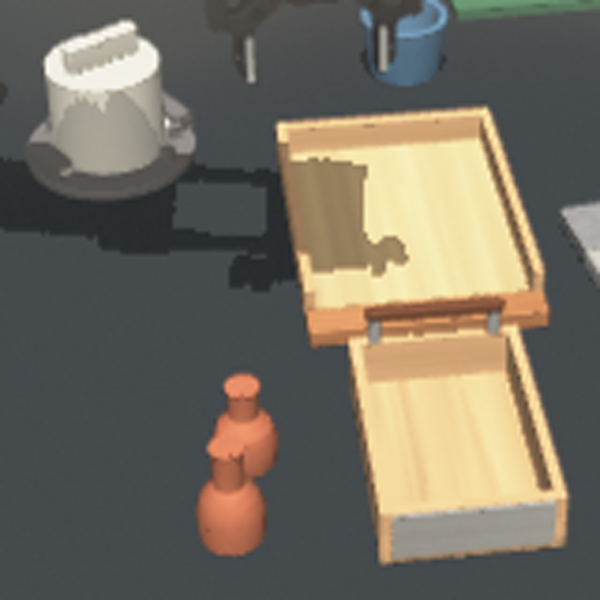

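Run:
```python
from h import *
A=lambda X,Y,z:px('scene0',185+X/4,120+Y/4,z)
B=lambda X,Y,z:px('side0',140+X/3.75,115+Y/3.75,z)
def pr(n,f,L):
    print(n,*[f(*l)[:2].round(4) for l in L])
pr('tray rim A',A,[(45,288,.046),(265,288,.046),(272,402,.046),(38,402,.046)])
pr('tray bot A',A,[(42,436,0),(271,436,0)])
pr('tray rim B',B,[(350,340,.046),(517,328,.046),(566,492,.046),(382,517,.046)])
pr('tray bot B',B,[(385,562,0),(563,544,0)])
pr('handle B',B,[(370,313,.07),(500,303,.07)]); pr('handle A',A,[(262,277,.076),(264,372,.07)])
pr('sill A',A,[(322,288,.018),(330,466,0.018)])
pr('sill B',B,[(310,317,.018),(547,298,.018),(312,344,0),(547,324,0)])
pr('bay rim A',A,[(357,272,.034),(640,268,.034),(675,440,.034),(366,447,.034)])
pr('bay rim B',B,[(279,122,.034),(488,108,.034),(545,272,.034)])
pr('vases A',A,[(101,174,.082),(185,195,.07)])
pr('vases B',B,[(230,441,.082),(243,384,.07)])
pr('vases base A',A,[(106,257,.0),(187,268,.0)])
pr('cover top disc A',A,[(596,102,.096),(709,102,.096),(652,137,.096),(653,66,.096)])
pr('bar A',A,[(632,64,.122),(683,110,.122)]); pr('bar B',B,[(64,48,.122),(135,26,.122)])
pr('keeper disc B',B,[(27,150,.01),(195,150,.01),(110,196,.01)]);pr('A',A,[(558,168,.01),(720,178,.01)])
pr('lug A',A,[(650,212,.028),(712,192,.028)])
```

```text
tray rim A [ 0.5348 -0.2454] [ 0.5448 -0.0565] [ 0.6703 -0.0572] [ 0.6601 -0.248 ]
tray bot A [ 0.6596 -0.2488] [ 0.6698 -0.058 ]
tray rim B [ 0.5394 -0.0602] [ 0.6659 -0.068 ] [ 0.6583 -0.2482] [ 0.5314 -0.2499]
tray bot B [ 0.5337 -0.2469] [ 0.6579 -0.2518]
handle B [ 0.5547 -0.0608] [ 0.6524 -0.0657]
handle A [ 0.5592 -0.0597] [ 0.658 -0.063]
sill A [ 0.5222 -0.0051] [ 0.7168 -0.0125]
sill B [0.5179 0.0081] [ 7.072e-01 -6.000e-04] [ 0.5174 -0.0034] [ 0.7056 -0.0111]
bay rim A [0.5194 0.0254] [0.5278 0.2737] [0.7174 0.2676] [0.7112 0.0167]
bay rim B [0.5271 0.2721] [0.7162 0.2632] [0.708  0.0127]
vases A [ 0.4344 -0.1955] [ 0.4524 -0.1223]
vases B [ 0.4373 -0.1969] [ 0.4532 -0.1254]
vases base A [ 0.458  -0.1962] [ 0.4754 -0.1233]
cover top disc A [0.3797 0.2516] [0.3851 0.3536] [0.4278 0.2937] [0.3339 0.3121]
bar A [0.3593 0.2844] [0.4221 0.3183]
bar B [0.3473 0.281 ] [0.4092 0.3091]
keeper disc B [0.303  0.3024] [0.4509 0.2765] [0.3722 0.2162]
A [0.3755 0.2274] [0.3968 0.3765]
lug A [0.4546 0.2971] [0.4322 0.3584]
```

```bash
python3 -m creep '[[[0.033,-0.0157,0,0,1],[0.033,-0.0157,0,0,1],[0.033,-0.0157,0,0,1],[0.033,-0.0157,0,0,1],[0.033,-0.0157,0,0,1]]]'; python3 -m creep '[[[0.033,-0.0157,0,0,1],[0.033,-0.0157,0,0,1],[0.033,-0.0157,0,0,1],[0.035,-0.016,0,0,1],[0,0,0,6.4,1]]]'
python3 -m creep '[[[0,0,0,6.4,1],[0,0,0,6.4,1],[0,0,0,6.4,1],[0,0,0,6.4,1],[0,0,0,6.4,1]]]'; python3 -m creep '[[[0,0,0,6.4,1],[0,0,0,6.4,1],[0,0,0,6.4,1],[0,0,0,6.4,1],[0,0,0,0,1]]]'
python3 - <<'E'
from h import *
st(); s=snap('wrist','w1'); cv2.imwrite('pics/w1b.png',cv2.resize(s['image'],(800,600),interpolation=cv2.INTER_CUBIC))
print(bot.tip_extent)
E
```

```text
t: 0.52
position: [0.4453, 0.1662, 0.2096]
orientation: [[0.001, 1.0, -0.001], [1.0, -0.001, -0.0], [-0.0, -0.001, -1.0]]
wrist_force: [0.1, 0.4, 0.4]
finger_gap: 0.0855
grasp_force: 0.0
t: 0.93
position: [0.3801, 0.3039, 0.2097]
orientation: [[0.106, 0.994, -0.002], [0.994, -0.106, 0.002], [0.002, -0.002, -1.0]]
wrist_force: [-0.2, -0.9, 0.2]
finger_gap: 0.0854
grasp_force: 0.0
t: 1.35
position: [0.3831, 0.299, 0.2095]
orientation: [[0.625, 0.78, -0.001], [0.78, -0.625, -0.0], [-0.001, -0.0, -1.0]]
wrist_force: [-0.2, 0.0, -0.4]
finger_gap: 0.0851
grasp_force: 0.0
t: 1.77
position: [0.3832, 0.2989, 0.2096]
orientation: [[0.9, 0.435, -0.001], [0.435, -0.9, -0.0], [-0.001, 0.0, -1.0]]
wrist_force: [-0.2, -0.3, -0.2]
finger_gap: 0.0851
grasp_force: 0.0
t 1.77 p [0.3832 0.2989 0.2096] yaw(x axis) 25.78 zc [-0.001 -0.    -1.   ] F [-0.2 -0.3 -0.2] gap 0.0851 g 0.0 q5 [ 0.5   0.27  1.63 -0.    1.24  1.63]
0.017
```

View pics/w1b.png

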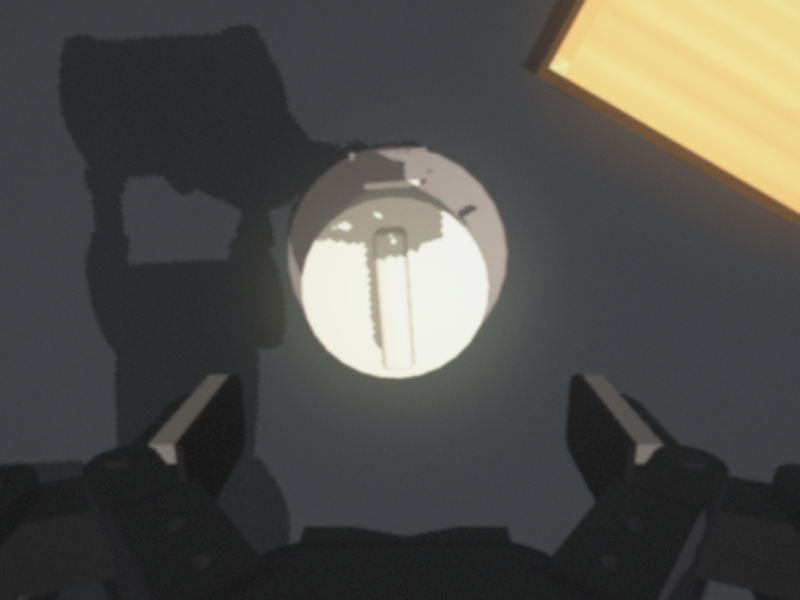

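The wrist view shows the bar from (390,231) to (398,367), in 800-wide pixels, on the cover disc centred near (395,287).

Run:
```python
from h import *
k=.64
P=px('w1',390*k,231*k,.122);Q=px('w1',398*k,367*k,.122);C=px('w1',395*k,287*k,.096)
d=P-Q;print(P,Q,(P+Q)/2,C,np.linalg.norm(d),np.degrees(np.arctan2(d[1],d[0])))
```

```text
[0.4066 0.3181 0.122 ] [0.3464 0.2851 0.122 ] [0.3765 0.3016 0.122 ] [0.377  0.3019 0.096 ] 0.06865158410408315 28.730353007740355
```

```bash
python3 -m creep '[[[-0.0041,-0.0053,0,0,1],[0,0,0.02,-2.8,0.3],[0,0,0.025,0,0],[0,0,0.025,0,0],[0,0,0.018,0,0]]]' 40; python3 -m creep '[[[0,0,0.006,0,0],[0,0,0,0,-1],[0,0,0,0,-1],[0,0,0,0,-1],[0,0,0,0,-1]]]' 40; python3 -m creep '[[[0,0,0,0,-1],[0,0,0,0,-1],[0,0,0,0,-1]]]' 40
```

```text
t: 2.23
position: [0.3762, 0.3018, 0.1201]
orientation: [[0.875, 0.485, -0.002], [0.485, -0.875, -0.001], [-0.002, -0.0, -1.0]]
wrist_force: [0.6, -0.5, -0.6]
finger_gap: 0.0429
grasp_force: 0.0
t: 2.65
position: [0.3781, 0.3025, 0.1171]
orientation: [[0.876, 0.482, 0.002], [0.482, -0.876, 0.001], [0.003, -0.0, -1.0]]
wrist_force: [0.1, 0.7, -0.2]
finger_gap: -0.0001
grasp_force: 0.0
t: 2.9
position: [0.3776, 0.3021, 0.1163]
orientation: [[0.876, 0.482, 0.001], [0.482, -0.876, 0.0], [0.001, 0.0, -1.0]]
wrist_force: [0.2, -0.0, -0.2]
finger_gap: -0.0002
grasp_force: 0.0
```

The fingers closed on nothing, so I'll look.

Run:
```python
from h import *
a=snap('wrist','w2')['image']; b=snap('side','s2')['image'][60:170,120:266]
c=snap('scene','c2')['image'][100:210,280:426]
print(bot.tip_extent)
r=np.vstack([cv2.resize(x,(398,300),interpolation=cv2.INTER_CUBIC) for x in (b,c)])
cv2.imwrite('pics/m2.png',np.hstack([cv2.resize(a,(400,300)).repeat(1,0),]+[r[:300],]) if 0 else np.hstack([np.vstack([cv2.resize(a,(400,300)),np.zeros((300,400,3),np.uint8)]),r]))
```

```text
0.017
```

View pics/m2.png

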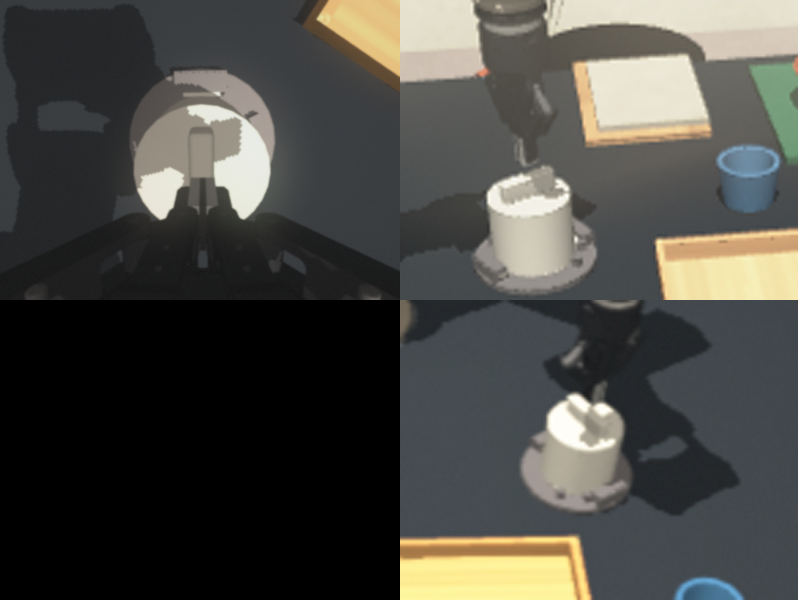

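Run:
```python
from h import *
for z in (.099,.116,.122,.14): print(z,proj('s2',[.3776,.3021,z]),proj('c2',[.3776,.3021,z]))
print('tip seen side',120+127*146/398,60+163*110/300,' scene',280+200*146/398,100+103*110/300)
u=[120+(101)*146/398,60+193*110/300],[120+(153)*146/398,60+173*110/300]
print(u)
b=cv2.imread('pics/s2.png')[95:140,140:200];c=cv2.imread('pics/c2.png')[110:160,325:385]
cv2.imwrite('pics/m3.png',np.hstack([cv2.resize(x,(400,330),interpolation=cv2.INTER_CUBIC) for x in (b,c)]))
```

```text
0.099 [167. 130.] [347.9 144. ]
0.116 [166.5 125.4] [348.6 140.5]
0.122 [166.3 123.8] [348.8 139.2]
0.14 [165.8 118.9] [349.6 135.4]
tip seen side 166.58793969849245 119.76666666666667  scene 353.3668341708543 137.76666666666665
([157.0502512562814, 130.76666666666665], [176.12562814070353, 123.43333333333334])
```

View pics/m3.png

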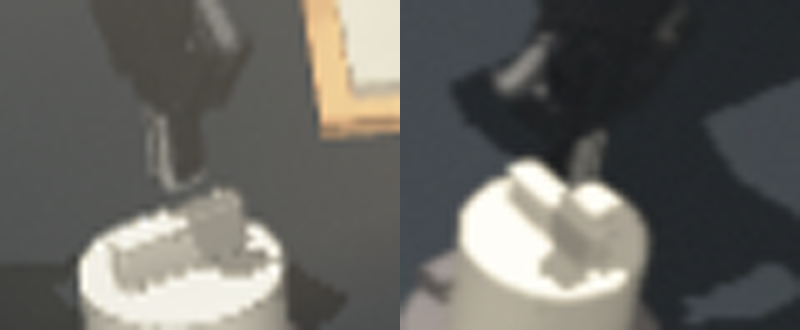

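```bash
for i in 1; do python3 -m creep '[[[0,0,0.003,0,-1],[0,0,0,0,-1]]]'; python3 -m creep '[[[0,0,0.003,0,-1],[0,0,0,0,-1]]]';python3 -m creep '[[[0,0,0.003,0,-1],[0,0,0,0,-1]]]'; done | grep -E 'posi|force'
```

```text
position: [0.3772, 0.3018, 0.1124]
wrist_force: [-0.5, -0.5, 0.5]
grasp_force: 0.0
position: [0.3771, 0.3018, 0.1093]
wrist_force: [-0.5, -0.1, -0.2]
grasp_force: 0.0
position: [0.3772, 0.3018, 0.1063]
wrist_force: [0.1, -0.4, 0.1]
grasp_force: 0.0
```

```bash
(python3 -m creep '[[[0,0,0.002,0,-1],[0,0,0,0,-1]]]'; python3 -m creep '[[[0,0,0.002,0,-1],[0,0,0,0,-1]]]';python3 -m creep '[[[0,0,0.002,0,-1],[0,0,0,0,-1]]]') | grep -E 'posi|force'
python3 - <<'E'
from h import *
b=snap('side','s3')['image'][95:140,140:200];c=snap('scene','c3')['image'][110:160,325:385]
cv2.imwrite('pics/m4.png',np.hstack([cv2.resize(x,(400,330),interpolation=cv2.INTER_CUBIC) for x in (b,c)]))
K,R,t=cal('w1');print('wrist cam at w1',(-R.T@t).round(4),(R.T@[0,0,1]).round(3))
E
```

```text
position: [0.3773, 0.3019, 0.1046]
wrist_force: [-0.2, -0.5, -0.4]
grasp_force: 0.0
position: [0.3773, 0.3019, 0.1026]
wrist_force: [0.3, -0.3, -0.6]
grasp_force: 0.0
position: [0.3775, 0.302, 0.1007]
wrist_force: [0.4, -1.4, 0.1]
grasp_force: 0.0
wrist cam at w1 [0.4426 0.3275 0.3738] [-0.233 -0.112 -0.966]
```

View pics/m4.png

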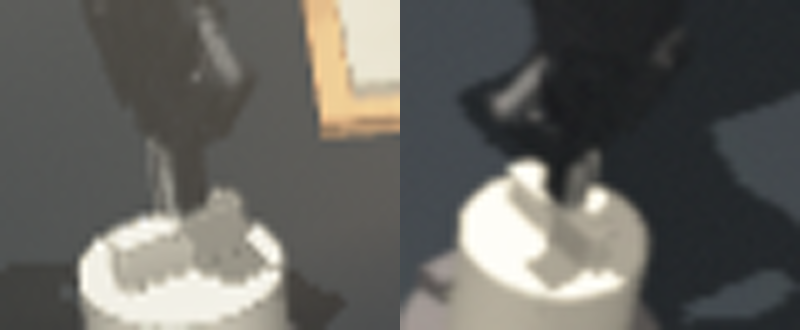

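```bash
cat >> h.py <<'E'
def tri(a,pa,b,pb):
    Ps=[]
    for f in (a,b):
        K,R,t=cal(f); Ps.append(K@np.c_[R,t])
    X=cv2.triangulatePoints(Ps[0],Ps[1],np.array(pa,float).reshape(2,1),np.array(pb,float).reshape(2,1)).ravel(); X=X[:3]/X[3]
    return X.round(4), proj(a,X), proj(b,X)
E
python3 - <<'E'
from h import *
print(tri('s3',(166.2,124.3),'c3',(351.2,141)), tri('s2',(166.7,120.9),'c2',(352.7,137.3)))
# bar corners: side left end top (112,248), right end top (238,195) ; scene far end top (525,165) near end (600,245)
print('bar', tri('s3',(140+112/6.67,95+245/7.33),'c3',(325+125/6.67,110+168/6.6)))
E
```

```text
(array([0.3773, 0.3123, 0.1138]), array([166.3, 124.5]), array([351.3, 140.8])) (array([0.3785, 0.314 , 0.1282]), array([166.3, 120.3]), array([352.4, 138. ]))
bar (array([0.3462, 0.2909, 0.1136]), array([156.9, 128.6]), array([343.8, 135.3]))
```

Run:
```python
from h import *
for z in (.192,.205,.215,.225): print(z,proj('side0',[.48,0,z]),proj('side0',[.57,0,z]),proj('scene0',[.57,0,z]))
print('seen (206.7,136.3) (242.4,133.7) scene (270.8,155.8)')
print(tri('side0',(242.4,133.7),'scene0',(270.8,155.8)))
# TCP axes vs wrist cam
for f in('w1','w2'):
    K,R,t=cal(f);print(f,(-R.T@t).round(4))
st()
```

```text
0.192 [207.3 152.3] [240.2 149.2] [269.3 166.4]
0.205 [207.1 148.2] [240.1 145.1] [269.4 163.5]
0.215 [206.9 145. ] [240.1 142. ] [269.5 161.3]
0.225 [206.7 141.8] [240.1 138.8] [269.6 159. ]
seen (206.7,136.3) (242.4,133.7) scene (270.8,155.8)
(array([0.5753, 0.002 , 0.2409]), array([241.9, 133.1]), array([270.5, 156.4]))
w1 [0.4426 0.3275 0.3738]
w2 [0.4352 0.3336 0.2807]
t 4.15 p [0.3774 0.302  0.1009] yaw(x axis) 28.8 zc [-0. -0. -1.] F [ 0.3  0.3 -0.6] gap 0.0003 g 0.0 q5 [ 0.52  0.39  1.79 -0.    0.96  1.58]
```

```bash
(for i in 1; do python3 -m creep '[[[0,0,0.0015,0,-1],[0,0,0,0,-1]]]'; python3 -m creep '[[[0,0,0.0015,0,-1],[0,0,0,0,-1]]]';python3 -m creep '[[[0,0,0.0015,0,-1],[0,0,0,0,-1]]]';python3 -m creep '[[[0,0,0.0015,0,-1],[0,0,0,0,-1]]]'; done) | grep -E 'posi|wrist_force'
python3 - <<'E'
from h import *
a=snap('wrist','w5')['image'][100:384,150:374]; b=snap('side','s5')['image'][90:140,135:195]
cv2.imwrite('pics/m5.png',np.hstack([cv2.resize(a,(400,507),interpolation=cv2.INTER_CUBIC),np.vstack([cv2.resize(b,(400,333),interpolation=cv2.INTER_CUBIC),np.zeros((174,400,3),np.uint8)])]))
E
```

```text
position: [0.3775, 0.3021, 0.1006]
wrist_force: [-4.0, -1.7, 11.8]
position: [0.3776, 0.3021, 0.1005]
wrist_force: [-7.3, -5.2, 25.2]
position: [0.3777, 0.3021, 0.1005]
wrist_force: [-11.8, -7.5, 38.3]
position: [0.3777, 0.3022, 0.1004]
wrist_force: [-15.2, -10.0, 52.2]
```

View pics/m5.png

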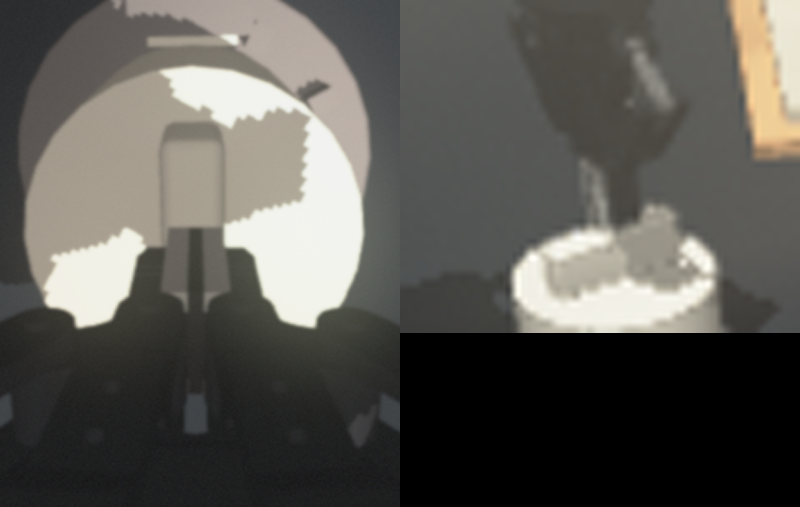

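```bash
python3 -m creep '[[[0,0,-0.012,0,-1],[0,0,0,0,0],[0,0,0,0,0],[0,0,0,0,0],[0,0,0,0,0]]]' 40;python3 -m creep '[[[0,0,0.01,0,0],[0,0,0.01,0,0],[0,0,0.008,0,0],[0,0,0,0,0],[0,0,0,0,0]]]'|grep -E 'pos|wrist|gap';python3 -m creep '[[[0,0,0,0,-1],[0,0,0,0,-1],[0,0,0,0,-1],[0,0,0,0,-1],[0,0,0,0,-1]]]' 40
```

```text
t: 5.33
position: [0.377, 0.3017, 0.1061]
orientation: [[0.876, 0.482, -0.001], [0.482, -0.876, -0.001], [-0.001, 0.0, -1.0]]
wrist_force: [0.2, -0.3, 0.2]
finger_gap: 0.043
grasp_force: 0.0
position: [0.377, 0.3017, 0.0782]
wrist_force: [-0.5, 0.7, 0.4]
finger_gap: 0.0425
t: 6.17
position: [0.3777, 0.3022, 0.0793]
orientation: [[0.876, 0.482, 0.001], [0.482, -0.876, 0.001], [0.001, -0.0, -1.0]]
wrist_force: [-0.3, 2.0, 1.3]
finger_gap: 0.0152
grasp_force: 44.4
```

```bash
for k in 1 2 3; do :; done; python3 -m creep '[[[0,0,0,-3,-1],[0,0,0,-5,-1],[0,0,0,-5,-1],[0,0,0,-5,-1],[0,0,0,-5,-1]]]'|grep -E 'pos|ori|wrist|gap'; python3 -m creep '[[[0,0,0,-5,-1],[0,0,0,-5,-1],[0,0,0,-5,-1],[0,0,0,-5,-1],[0,0,0,-5,-1]]]'|grep -E 'pos|ori|wrist|gap'; python3 -m creep '[[[0,0,0,-5,-1],[0,0,0,-5,-1],[0,0,0,-5,-1],[0,0,0,-5,-1],[0,0,0,-5,-1]]]'|grep -E 'pos|ori|wrist|gap'
```

```text
position: [0.3774, 0.3025, 0.0794]
orientation: [[0.616, 0.788, 0.0], [0.788, -0.616, 0.001], [0.001, -0.001, -1.0]]
wrist_force: [-2.3, 2.0, 3.8]
finger_gap: 0.0149
position: [0.3767, 0.3031, 0.0796]
orientation: [[0.226, 0.974, -0.001], [0.974, -0.226, 0.002], [0.002, -0.001, -1.0]]
wrist_force: [-5.9, 4.5, 6.1]
finger_gap: 0.015
position: [0.3758, 0.3034, 0.0798]
orientation: [[-0.206, 0.978, -0.002], [0.978, 0.206, 0.003], [0.003, -0.002, -1.0]]
wrist_force: [-8.6, 6.2, 10.3]
finger_gap: 0.0149
```

```bash
python3 -m creep '[[[0,0,-0.005,0,-1],[0,0,-0.005,0,-1],[0,0,-0.01,0,-1],[0,0,-0.015,0,-1],[0,0,-0.015,0,-1]]]'|grep -E 'pos|ori|wrist|gap'; python3 -m creep '[[[0,0,-0.02,0,-1],[0,0,-0.02,0,-1],[0,0,-0.02,0,-1],[0,0,0,0,-1]]]'|grep -E 'pos|ori|wrist|gap'
python3 - <<'E'
from h import *
b=snap('side','s6')['image'];c=snap('scene','c6')['image']
cv2.imwrite('pics/m6.png',np.hstack([cv2.resize(b[70:190,110:270],(400,300),interpolation=cv2.INTER_CUBIC),cv2.resize(c[90:210,270:430],(400,300),interpolation=cv2.INTER_CUBIC)]))
E
```

```text
position: [0.377, 0.3015, 0.129]
orientation: [[-0.205, 0.979, -0.001], [0.979, 0.205, -0.001], [-0.001, -0.002, -1.0]]
wrist_force: [0.5, 0.8, -2.7]
finger_gap: 0.015
position: [0.3792, 0.3028, 0.1924]
orientation: [[-0.204, 0.979, 0.006], [0.979, 0.204, 0.003], [0.002, 0.007, -1.0]]
wrist_force: [1.1, 0.5, -1.6]
finger_gap: 0.0151
```

View pics/m6.png

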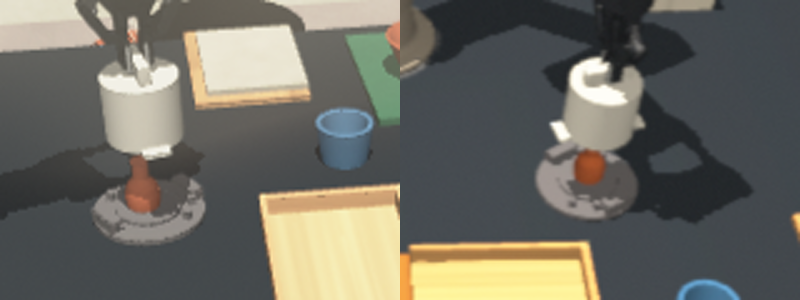

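```bash
g(){ grep -E 'pos|wrist|gap'; }; python3 -m creep '[[[-0.015,-0.0008,0,0,-1],[-0.028,-0.0015,0,0,-1],[-0.03,-0.0018,0,0,-1],[-0.03,-0.0018,0,0,-1],[-0.03,-0.0018,0,0,-1]]]'|g; python3 -m creep '[[[-0.03,-0.0018,0,0,-1],[-0.03,-0.0018,0,0,-1],[-0.02,-0.0012,0,0,-1],[0,0,0,0,-1],[0,0,0.02,0,-1]]]'|g;python3 -m creep '[[[0,0,0.025,0,-1],[0,0,0.025,0,-1],[0,0,0.025,0,-1],[0,0,0.015,0,-1],[0,0,0.005,0,-1]]]'|g;python3 -m creep '[[[0,0,0.002,0,-1],[0,0,0,0,-1],[0,0,0,0,-1]]]'|g
```

```text
position: [0.396, 0.1687, 0.1871]
wrist_force: [0.6, -0.6, -1.6]
finger_gap: 0.0152
position: [0.4103, 0.0899, 0.1699]
wrist_force: [1.7, 0.2, -2.3]
finger_gap: 0.0153
position: [0.4058, 0.0911, 0.0706]
wrist_force: [0.3, 0.6, -3.3]
finger_gap: 0.0153
position: [0.4092, 0.0911, 0.0724]
wrist_force: [0.7, 0.3, -1.9]
finger_gap: 0.0151
```

```bash
g(){ grep -E 'pos|wrist|gap'; }; python3 -m creep '[[[0,0,0.002,0,-1],[0,0,0,0,-1]]]'|g; python3 -m creep '[[[0,0,0.002,0,-1],[0,0,0,0,-1]]]'|g;python3 -m creep '[[[0,0,0.001,0,-1],[0,0,0,0,-1]]]'|g
```

```text
position: [0.4092, 0.091, 0.0704]
wrist_force: [0.3, -0.1, -2.3]
finger_gap: 0.0153
position: [0.4092, 0.0909, 0.0692]
wrist_force: [-3.2, -1.8, 11.0]
finger_gap: 0.0149
position: [0.4092, 0.0908, 0.0691]
wrist_force: [-7.5, -1.7, 24.0]
finger_gap: 0.0154
```

```bash
g(){ grep -E 'pos|wrist|gap'; }; python3 -m creep '[[[0,0,-0.002,0,-1],[0,0,0,0,0],[0,0,0,0,0],[0,0,0,0,0],[0,0,0,0,0]]]'|g; python3 -m creep '[[[0,0,-0.005,0,0],[0,0,-0.015,0,0],[0,0,-0.03,0,0],[0,0,-0.03,0,0],[0,0,-0.03,0,0]]]'|g;python3 -m creep '[[[0,0,-0.015,0,0.3],[0.02,0.001,0,0,0.3],[0.03,0.0018,0,0,0.3],[0.03,0.0018,0,0,0.3],[0.03,0.0018,0,0,0.3]]]'|g;python3 -m creep '[[[0.03,0.0018,0,0,0.3],[0.03,0.0018,0,0,0.3],[0,0,0,0,0.3],[0,0,0,0,0.3],[0,0,0,0,0.3]]]'
python3 - <<'E'
from h import *
b=snap('side','s7')['image'];c=snap('scene','c7')['image'];w=snap('wrist','w7')['image']
cv2.imwrite('pics/m7.png',np.hstack([cv2.resize(w,(400,300)),np.vstack([cv2.resize(b[70:190,110:270],(400,300),interpolation=cv2.INTER_CUBIC),cv2.resize(c[90:210,270:430],(400,300),interpolation=cv2.INTER_CUBIC)])]) if 0 else np.vstack([cv2.resize(w,(800,600))[:330],np.hstack([cv2.resize(b[70:178,110:270],(400,270),interpolation=cv2.INTER_CUBIC),cv2.resize(c[90:198,270:430],(400,270),interpolation=cv2.INTER_CUBIC)])]))
E
```

```text
position: [0.4088, 0.0909, 0.0688]
wrist_force: [-0.6, 0.4, 0.1]
finger_gap: 0.0428
position: [0.4083, 0.0909, 0.1803]
wrist_force: [1.5, -0.5, -1.1]
finger_gap: 0.0431
position: [0.3923, 0.2009, 0.1944]
wrist_force: [0.6, -0.0, 0.1]
finger_gap: 0.0558
t: 11.93
position: [0.3836, 0.2591, 0.1939]
orientation: [[-0.205, 0.979, -0.0], [0.979, 0.205, -0.001], [-0.001, -0.0, -1.0]]
wrist_force: [0.2, -0.6, 0.5]
finger_gap: 0.0552
grasp_force: 0.0
```

View pics/m7.png

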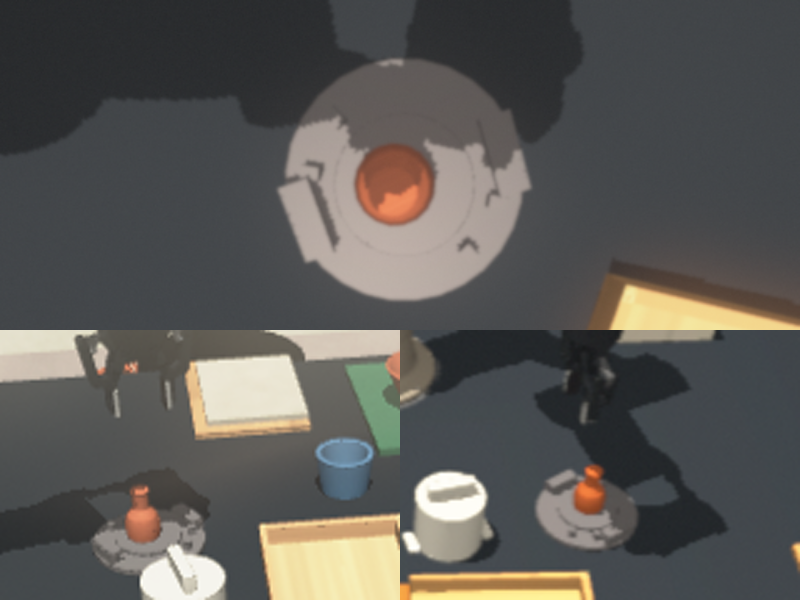

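```bash
cat >> h.py <<'E'
def terra(f):
    "terracotta blobs in full image: list of (area, cx, cy, top of bbox)"
    im=cv2.imread('pics/'+f+'.png').astype(int); b,g,r=im[...,0],im[...,1],im[...,2]
    m=((r>70)&(r>1.75*g)&(b<g*1.15)&(g-b<40)).astype(np.uint8)
    n,l,s,c=cv2.connectedComponentsWithStats(m)
    return [(int(s[i,4]),c[i].round(1).tolist(),s[i,:4].tolist()) for i in range(1,n) if s[i,4]>60]
E
python3 - <<'E'
from h import *
print(px('w7',395*.64,184*.64,.04), px('s7',166,134,.086), px('c7',347.6,146.4,.086))
for f in ('w7','s7','c7'): print(f,terra(f))
E
```

```text
[0.3695 0.3033 0.04  ] [0.3729 0.2993 0.086 ] [0.3763 0.3033 0.086 ]
w7 [(390, [253.4, 127.7], [230, 110, 44, 32])]
s7 []
c7 [(162, [82.0, 94.3], [69, 82, 31, 21]), (89, [346.3, 154.2], [340, 144, 12, 19]), (114, [211.4, 175.5], [205, 164, 13, 20]), (85, [232.3, 180.0], [226, 171, 12, 16]), (92, [476.5, 266.9], [466, 258, 27, 14])]
```

```bash
g(){ grep -E 'pos|wrist|gap|grasp'; }; python3 -m creep '[[[0.022,-0.0005,0,0,0.3],[0.022,-0.0006,0,0,0.3],[0,0,0.03,0,0.2],[0,0,0.03,0,0.2],[0,0,0.03,0,0.2]]]'|g; python3 -m creep '[[[0,0,0.025,0,0.2],[0,0,0.02,0,0.2],[0,0,0.015,0,0.2],[0,0,0.01,0,0.2],[0,0,0,0,0.2]]]'|g; python3 -m creep '[[[0,0,0,0,-1],[0,0,0,0,-1],[0,0,0,0,-1],[0,0,0,0,-1],[0,0,0,0,-1]]]' 30 |g
```

```text
position: [0.3742, 0.3019, 0.1034]
wrist_force: [-0.3, 0.3, -1.0]
finger_gap: 0.0512
grasp_force: 0.0
position: [0.3729, 0.3006, 0.0321]
wrist_force: [-0.2, -0.2, 0.1]
finger_gap: 0.0513
grasp_force: 0.0
position: [0.374, 0.3021, 0.0351]
wrist_force: [-1.9, -2.0, 6.2]
finger_gap: 0.0241
grasp_force: 25.0
```

```bash
g(){ grep -E 'pos|wrist|gap|grasp'; }; python3 -m creep '[[[0,0,0,0,-0.1],[0,0,0,0,-0.1],[0,0,0,0,-0.1],[0,0,-0.005,0,-0.1],[0,0,0,0,-0.1]]]'|g;  python3 -m creep '[[[0,0,0,0,-1],[0,0,0,0,-1],[0,0,0,0,-1],[0,0,0,0,-1],[0,0,0,0,-1]]]' 30 |g
```

```text
position: [0.3742, 0.3025, 0.0397]
wrist_force: [0.8, 0.2, 0.5]
finger_gap: 0.0384
grasp_force: 0.0
position: [0.3739, 0.3024, 0.0393]
wrist_force: [-1.0, -0.6, 5.3]
finger_gap: 0.0225
grasp_force: 29.1
```

```bash
g(){ grep -E 'pos|wrist|gap|grasp'; }; python3 -m creep '[[[0,0,-0.01,0,-1],[0,0,-0.02,0,-1],[0,0,-0.03,0,-1],[0,0,-0.03,0,-1],[0,0,-0.03,0,-1]]]'|g; python3 -m creep '[[[0,0,-0.03,0,-1],[0,0,0,6,-1],[0,0,0,5.9,-1],[-0.015,0.007,0,0,-1],[-0.03,0.0149,0,0,-1]]]'|g; python3 -m creep '[[[-0.03,0.0149,0,0,-1],[-0.03,0.0149,0,0,-1],[-0.03,0.0149,0,0,-1],[-0.03,0.0149,0,0,-1],[-0.03,0.0149,0,0,-1]]]'|g;python3 -m creep '[[[-0.03,0.0149,0,0,-1],[-0.03,0.0149,0,0,-1],[-0.03,0.0149,0,0,-1],[-0.03,0.0149,0,0,-1],[-0.03,0.0149,0,0,-1]]]'|g;python3 -m creep '[[[-0.03,0.0149,0,0,-1],[-0.03,0.0149,0,0,-1],[-0.015,0.007,0,0,-1],[0,0,0,0,-1]]]'
python3 - <<'E'
from h import *
s=snap('side','s8');c=snap('scene','c8')['image'];w=snap('wrist','w8')['image']
cv2.imwrite('pics/m8.png',np.vstack([np.hstack([cv2.resize(w,(400,300)),cv2.resize(s['image'],(400,300))]),np.hstack([cv2.resize(c[130:250,170:330],(400,300),interpolation=cv2.INTER_CUBIC),cv2.resize(s['image'][190:290,170:303],(400,300),interpolation=cv2.INTER_CUBIC)])]))
for f in('s8','c8'):print(f,terra(f))
E
```

```text
position: [0.3732, 0.3019, 0.1598]
wrist_force: [-0.3, -0.1, -0.7]
finger_gap: 0.0223
grasp_force: 29.5
position: [0.3945, 0.2586, 0.1888]
wrist_force: [0.2, 0.3, -1.8]
finger_gap: 0.0224
grasp_force: 29.5
position: [0.4699, 0.1055, 0.1886]
wrist_force: [-0.1, 1.5, -1.1]
finger_gap: 0.0221
grasp_force: 29.5
position: [0.5442, -0.0447, 0.1885]
wrist_force: [0.7, 0.4, -1.5]
finger_gap: 0.0223
grasp_force: 29.5
t: 16.17
position: [0.5814, -0.1218, 0.1878]
orientation: [[0.005, 1.0, -0.0], [1.0, -0.005, -0.001], [-0.001, -0.0, -1.0]]
wrist_force: [-0.4, -0.4, -0.7]
finger_gap: 0.022
grasp_force: 29.5
s8 []
c8 [(175, [82.8, 94.7], [69, 82, 31, 21]), (108, [211.4, 175.6], [205, 164, 13, 20]), (154, [233.0, 178.4], [226, 168, 14, 19]), (90, [476.3, 266.8], [466, 258, 27, 14])]
```

View pics/m8.png

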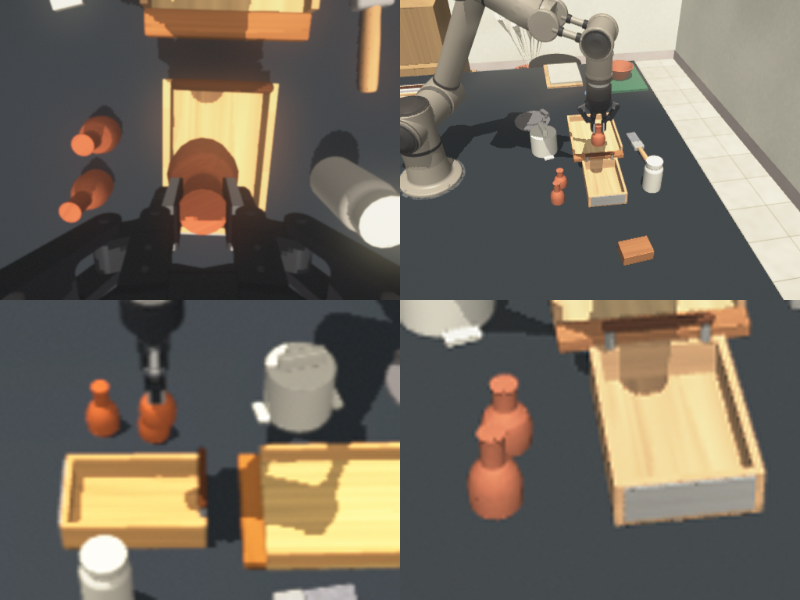

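Run:
```python
from h import *
k=512/400
for p in [(163,80,.046),(278,86,.046),(262,207,.046),(145,38,.0),(310,40,.0),(145,12,.018),(318,10,.018)]: print(p,px('w8',p[0]*k,p[1]*k,p[2]))
# side crop (400,300 origin) scale 133/400 ; tray corners
S=lambda X,Y,z:px('s8',170+(X-400)*133/400,190+(Y-300)/3,z)
for p in [(590,345,.046),(727,338,.046),(763,468,.046),(612,488,.046),(617,524,0),(763,508,0)]: print(p,S(*p))
C=lambda X,Y,z:px('c8',170+X*.4,130+(Y-300)*.4,z)
for p in [(63,457,.046),(206,457,.046),(207,521,.046),(60,521,.046),(63,548,0),(207,544,0)]: print(p,C(*p))
print('vases lip', S(492,432,.082),S(504,381,.07),C(99,385,.082))
print('wrist vases lip',px('w8',70*k,212*k,.082),px('w8',82*k,145*k,.07))
```

```text
(163, 80, 0.046) [ 0.5372 -0.0574  0.046 ]
(278, 86, 0.046) [ 0.6648 -0.0642  0.046 ]
(262, 207, 0.046) [ 0.655 -0.212  0.046]
(145, 38, 0.0) [ 0.5106 -0.0081  0.    ]
(310, 40, 0.0) [ 0.7127 -0.011   0.    ]
(145, 12, 0.018) [0.5158 0.0172 0.018 ]
(318, 10, 0.018) [0.7119 0.0187 0.018 ]
(590, 345, 0.046) [ 0.5395 -0.0572  0.046 ]
(727, 338, 0.046) [ 0.6681 -0.0693  0.046 ]
(763, 468, 0.046) [ 0.6579 -0.2474  0.046 ]
(612, 488, 0.046) [ 0.5281 -0.2486  0.046 ]
(617, 524, 0) [ 0.5326 -0.246   0.    ]
(763, 508, 0) [ 0.66   -0.2495  0.    ]
(63, 457, 0.046) [ 0.5383 -0.2489  0.046 ]
(206, 457, 0.046) [ 0.5487 -0.0527  0.046 ]
(207, 521, 0.046) [ 0.6615 -0.0574  0.046 ]
(60, 521, 0.046) [ 0.6512 -0.2498  0.046 ]
(63, 548, 0) [ 0.6604 -0.2498  0.    ]
(207, 544, 0) [ 0.6639 -0.0575  0.    ]
vases lip [ 0.4349 -0.2018  0.082 ] [ 0.4528 -0.1236  0.07  ] [ 0.4368 -0.1978  0.082 ]
wrist vases lip [ 0.4333 -0.199   0.082 ] [ 0.4501 -0.1252  0.07  ]
```

```bash
g(){ grep -E 'pos|wrist|gap|grasp'; }; python3 -m creep '[[[0,0,0.02,0,-1],[0,0,0.03,0,-1],[0,0,0.03,0,-1],[0,0,0.03,0,-1],[0,0,0.025,0,-1]]]'|g; python3 -m creep '[[[0,0,0.012,0,-1],[0,0,0.005,0,-1],[0,0,0,0,-1],[0,0,0,0,-1]]]'|g;python3 -m creep '[[[0,0,0.002,0,-1],[0,0,0,0,-1]]]'|g;python3 -m creep '[[[0,0,0.002,0,-1],[0,0,0,0,-1]]]'|g
```

```text
position: [0.5795, -0.1163, 0.0523]
wrist_force: [1.1, 0.6, -1.2]
finger_gap: 0.0224
grasp_force: 29.5
position: [0.5811, -0.1175, 0.0379]
wrist_force: [0.6, 0.5, -0.1]
finger_gap: 0.0225
grasp_force: 29.6
position: [0.5813, -0.1182, 0.036]
wrist_force: [0.7, 0.1, -0.5]
finger_gap: 0.0223
grasp_force: 29.6
position: [0.5808, -0.1182, 0.0332]
wrist_force: [0.4, 0.7, -1.4]
finger_gap: 0.0225
grasp_force: 29.6
```

```bash
g(){ grep -E 'pos|wrist|gap|grasp'; }; python3 -m creep '[[[0,0,0.001,0,-1],[0,0,0,0,-1]]]'|g;python3 -m creep '[[[0,0,0.001,0,-1],[0,0,0,0,-1]]]'|g;python3 -m creep '[[[0,0,0.001,0,-1],[0,0,0,0,-1]]]'|g
```

```text
position: [0.5806, -0.1182, 0.0319]
wrist_force: [-0.4, -0.1, -0.5]
finger_gap: 0.0222
grasp_force: 29.6
position: [0.5809, -0.1183, 0.0314]
wrist_force: [-1.2, -0.4, 3.3]
finger_gap: 0.0223
grasp_force: 29.7
position: [0.5811, -0.1184, 0.0313]
wrist_force: [-4.1, 0.0, 10.0]
finger_gap: 0.0225
grasp_force: 30.1
```

```bash
g(){ grep -E 'pos|wrist|gap|grasp'; }; python3 -m creep '[[[0,0,-0.001,0,-0.1],[0,0,0,0,-0.1],[0,0,0,0,-0.1],[0,0,-0.01,0,-0.1],[0,0,-0.02,0,-0.1]]]'|g;python3 -m creep '[[[0,0,-0.03,0,0],[0,0,-0.03,0,0],[0,0,-0.02,0,0.2],[-0.0015,-0.03,0,0,0.2],[-0.0015,-0.03,0,0,0.2]]]'|g; python3 -m creep '[[[-0.0015,-0.03,0,0,0.2],[-0.0015,-0.03,0,0,0.2],[0,-0.0095,0,0,0.2],[0,0,0,0,0.2]]]'|g
python3 - <<'E'
from h import *
snap('side','s9');snap('scene','c9');snap('wrist','w9')
for f in('c9','w9'):print(f,terra(f))
for f in ('scene0','c9'):
  for p in [(.4515,-.1245,.07),(.435,-.199,.082)]: print(f,proj(f,p),proj('w9',p))
E
```

```text
position: [0.5789, -0.1176, 0.0592]
wrist_force: [0.0, -1.3, 0.2]
finger_gap: 0.0385
grasp_force: 0.0
position: [0.5216, -0.1214, 0.1428]
wrist_force: [-1.6, -0.1, -0.9]
finger_gap: 0.0514
grasp_force: 0.0
position: [0.4494, -0.1238, 0.1416]
wrist_force: [0.1, -0.4, 2.0]
finger_gap: 0.0517
grasp_force: 0.0
c9 [(167, [82.0, 94.2], [68, 81, 32, 22]), (112, [211.3, 175.6], [205, 164, 13, 20]), (87, [232.2, 179.8], [226, 171, 12, 16]), (76, [236.1, 205.7], [231, 198, 10, 15]), (91, [476.5, 266.9], [466, 258, 27, 14])]
w9 [(1330, [256.2, 171.5], [230, 151, 52, 56]), (268, [406.8, 169.4], [397, 154, 28, 40]), (1684, [236.8, 258.4], [212, 228, 50, 70])]
scene0 [230.6 168.6] [257.  192.1]
scene0 [209.2 163.7] [234.8 294.4]
c9 [230.6 168.6] [257.  192.1]
c9 [209.2 163.7] [234.8 294.4]
```

```bash
g(){ grep -E 'pos|wrist|gap|grasp'; }; python3 -m creep '[[[0,0,0.03,0,0.2],[0,0,0.03,0,0.2],[0,0,0.03,0,0.2],[0,0,0.02,0,0.1],[0,0,0.008,0,0]]]'|g;python3 -m creep '[[[0,0,0,0,-1],[0,0,0,0,-1],[0,0,0,0,-1],[0,0,0,0,-1],[0,0,0,0,-1]]]' 30|g
```

```text
position: [0.4507, -0.1232, 0.02]
wrist_force: [0.4, 0.8, -0.0]
finger_gap: 0.0428
grasp_force: 0.0
position: [0.4519, -0.1242, 0.0239]
wrist_force: [-0.2, -0.5, -1.3]
finger_gap: 0.0224
grasp_force: 28.9
```

```bash
g(){ grep -E 'pos|wrist|gap|grasp'; }; python3 -m creep '[[[0,0,-0.01,0,-1],[0,0,-0.02,0,-1],[0,0,-0.03,0,-1],[0,0,-0.03,0,-1],[0,0,-0.02,0,-1]]]'|g; python3 -m creep '[[[-0.0038,0.0152,0,0,-1],[-0.007,0.029,0,0,-1],[-0.007,0.029,0,0,-1],[-0.007,0.029,0,0,-1],[-0.007,0.029,0,0,-1]]]'|g;python3 -m creep '[[[-0.006,0.025,0,0,-1],[-0.003,0.012,0,0,-1],[0,0,0,0,-1],[0,0,0.02,0,-1],[0,0,0.03,0,-1]]]'|g;python3 -m creep '[[[0,0,0.025,0,-1],[0,0,0.015,0,-1],[0,0,0.006,0,-1],[0,0,0,0,-1],[0,0,0,0,-1]]]'|g
```

```text
position: [0.452, -0.1243, 0.1362]
wrist_force: [0.8, -0.7, -1.2]
finger_gap: 0.0225
grasp_force: 29.1
position: [0.5836, -0.1562, 0.1339]
wrist_force: [0.0, 0.7, -0.7]
finger_gap: 0.0226
grasp_force: 29.2
position: [0.6209, -0.1657, 0.086]
wrist_force: [0.5, -0.1, -0.5]
finger_gap: 0.0225
grasp_force: 29.3
position: [0.6194, -0.1651, 0.0381]
wrist_force: [0.1, -0.7, -1.3]
finger_gap: 0.0222
grasp_force: 29.4
```

```bash
g(){ grep -E 'pos|wrist'; }; python3 -m creep '[[[0,0,0.003,0,-1],[0,0,0,0,-1]]]'|g;python3 -m creep '[[[0,0,0.0015,0,-1],[0,0,0,0,-1]]]'|g;python3 -m creep '[[[0,0,0.001,0,-1],[0,0,0,0,-1]]]'|g;python3 -m creep '[[[0,0,0.001,0,-1],[0,0,0,0,-1]]]'|g
```

```text
position: [0.6198, -0.1652, 0.0351]
wrist_force: [-0.0, 0.2, -0.3]
position: [0.6194, -0.1651, 0.0329]
wrist_force: [-0.2, -0.4, -0.6]
position: [0.6193, -0.165, 0.0315]
wrist_force: [-0.2, 0.1, -0.8]
position: [0.6193, -0.1651, 0.0305]
wrist_force: [1.0, 1.8, -0.9]
```

```bash
g(){ grep -E 'pos|wrist'; }; python3 -m creep '[[[0,0,0.001,0,-1],[0,0,0,0,-1]]]'|g;python3 -m creep '[[[0,0,0.001,0,-1],[0,0,0,0,-1]]]'|g
```

```text
position: [0.6195, -0.1652, 0.0303]
wrist_force: [-2.4, 0.3, 4.7]
position: [0.6196, -0.1652, 0.0303]
wrist_force: [-4.5, 1.1, 10.5]
```

```bash
g(){ grep -E 'pos|wrist|gap|grasp'; }; python3 -m creep '[[[0,0,-0.002,0,-0.1],[0,0,0,0,-0.1],[0,0,0,0,-0.1],[0,0,-0.01,0,-0.1],[0,0,-0.02,0,-0.1]]]'|g;python3 -m creep '[[[0,0,-0.03,0,0],[0,0,-0.03,0,0],[0,0,-0.02,0,0.2],[-0.005,-0.03,0,0,0.2],[-0.0055,-0.03,0,0,0.2]]]'|g; python3 -m creep '[[[-0.0055,-0.03,0,0,0.2],[-0.006,-0.03,0,0,0.2],[-0.006,-0.03,0,0,0.2],[-0.006,-0.032,0,0,0.2],[0,0,0,0,0.2]]]'|g
python3 - <<'E'
from h import *
snap('side','s10');snap('scene','c10');snap('wrist','w10')
for f in('c10','w10'):print(f,terra(f))
print(proj('w10',(.435,-.199,.082)),proj('w10',(.435,-.199,.024)));st()
E
```

```text
position: [0.6175, -0.1643, 0.0584]
wrist_force: [-0.2, -0.1, -0.2]
finger_gap: 0.0386
grasp_force: 0.0
position: [0.5603, -0.1756, 0.1424]
wrist_force: [-0.5, -1.2, -1.0]
finger_gap: 0.0509
grasp_force: 0.0
position: [0.4323, -0.1984, 0.1406]
wrist_force: [0.1, 0.5, -0.8]
finger_gap: 0.0511
grasp_force: 0.0
c10 [(161, [82.2, 94.1], [68, 82, 32, 20]), (112, [211.3, 175.6], [205, 164, 13, 20]), (78, [236.1, 205.6], [230, 198, 11, 15]), (93, [476.4, 266.8], [466, 258, 27, 14])]
w10 [(942, [446.9, 72.6], [427, 44, 51, 59]), (904, [488.4, 132.7], [468, 112, 44, 53]), (1460, [253.8, 172.6], [227, 152, 54, 60])]
[255.1 196.6] [255.8 177.2]
t 24.12 p [ 0.4379 -0.1992  0.1413] yaw(x axis) 89.85 zc [ 0.002 -0.001 -1.   ] F [-0.2  0.2 -0.3] gap 0.0509 g 0.0 q5 [-0.59  0.33  1.75  0.    1.06 -0.58]
```

```bash
g(){ grep -E 'pos|wrist|gap|grasp'; }; python3 -m creep '[[[0,0,0.03,0,0.2],[0,0,0.03,0,0.2],[0,0,0.03,0,0.2],[0,0,0.015,0,0.1],[0,0,0.005,0,0]]]'|g;python3 -m creep '[[[0,0,0,0,-1],[0,0,0,0,-1],[0,0,0,0,-1],[0,0,0,0,-1],[0,0,0,0,-1]]]' 30|g
```

```text
position: [0.437, -0.1977, 0.0278]
wrist_force: [-0.4, 0.1, 0.4]
finger_gap: 0.0431
grasp_force: 0.0
position: [0.4379, -0.199, 0.0314]
wrist_force: [0.1, 0.8, -1.2]
finger_gap: 0.023
grasp_force: 29.4
```

```bash
g(){ grep -E 'pos|wrist|gap|grasp'; }; python3 -m creep '[[[0,0,-0.01,0,-1],[0,0,-0.02,0,-1],[0,0,-0.03,0,-1],[0,0,-0.03,0,-1],[0,0,-0.02,0,-1]]]'|g; python3 -m creep '[[[-0.001,0.0142,0,0,-1],[-0.002,0.029,0,0,-1],[-0.002,0.029,0,0,-1],[-0.002,0.029,0,0,-1],[-0.002,0.025,0,0,-1]]]'|g;python3 -m creep '[[[0,0.014,0,0,-1],[0,0,0,0,-1],[0,0,0.02,0,-1],[0,0,0.03,0,-1],[0,0,0.025,0,-1]]]'|g;python3 -m creep '[[[0,0,0.015,0,-1],[0,0,0.005,0,-1],[0,0,0,0,-1],[0,0,0,0,-1]]]'|g;python3 -m creep '[[[0,0,0.003,0,-1],[0,0,0,0,-1]]]'|g;python3 -m creep '[[[0,0,0.001,0,-1],[0,0,0,0,-1]]]'|g
```

```text
position: [0.438, -0.1992, 0.1436]
wrist_force: [1.2, 0.0, -1.1]
finger_gap: 0.0225
grasp_force: 29.6
position: [0.5651, -0.208, 0.1412]
wrist_force: [1.0, 0.1, -1.2]
finger_gap: 0.0224
grasp_force: 29.6
position: [0.5767, -0.2079, 0.065]
wrist_force: [-0.6, 0.2, -1.5]
finger_gap: 0.0224
grasp_force: 29.9
position: [0.5776, -0.2082, 0.0465]
wrist_force: [0.1, -1.2, -0.7]
finger_gap: 0.0227
grasp_force: 29.9
position: [0.5779, -0.2083, 0.0435]
wrist_force: [-0.0, 0.6, -1.9]
finger_gap: 0.0221
grasp_force: 29.9
position: [0.5776, -0.208, 0.042]
wrist_force: [0.3, 0.5, -0.7]
finger_gap: 0.0227
grasp_force: 29.9
```

```bash
g(){ grep -E 'pos|wrist'; }; python3 -m creep '[[[0,0,0.002,0,-1],[0,0,0,0,-1]]]'|g;python3 -m creep '[[[0,0,0.001,0,-1],[0,0,0,0,-1]]]'|g;python3 -m creep '[[[0,0,0.001,0,-1],[0,0,0,0,-1]]]'|g;python3 -m creep '[[[0,0,0.0005,0,-1],[0,0,0,0,-1]]]'|g
```

```text
position: [0.5773, -0.2079, 0.0393]
wrist_force: [-0.6, 0.0, -1.2]
position: [0.5773, -0.2079, 0.0382]
wrist_force: [-0.8, -0.3, -1.4]
position: [0.5775, -0.208, 0.0376]
wrist_force: [-0.4, 0.3, 0.4]
position: [0.5775, -0.208, 0.0376]
wrist_force: [-2.8, 0.1, 4.9]
```

```bash
g(){ grep -E 'pos|wrist|gap|grasp'; }; python3 -m creep '[[[0,0,-0.002,0,-0.1],[0,0,0,0,-0.1],[0,0,0,0,-0.1],[0,0,-0.01,0,-0.1],[0,0,-0.02,0,-0.1]]]'|g;python3 -m creep '[[[0,0,-0.03,0,-0.1],[0,0,-0.03,0,-0.1],[0,0,-0.03,0,-0.1],[0.025,0.005,-0.01,0,0],[0.03,0.006,0,0,0]]]'|g; python3 -m creep '[[[0.03,0.006,0,0,0],[0.03,0.006,0,0,0],[0.03,0.0045,0,0,0],[0,0,0,7,0],[0,0,0,7,0]]]'|g; python3 -m creep '[[[0,0,0,7.1,0],[0,0,0,7.1,0],[0,0,0,7.1,0],[0,0,0,7.1,0],[0,0,0,7.1,0]]]'|g;python3 -m creep '[[[0,0,0,7.1,0],[0,0,0,7.1,0],[0,0,0,7.1,0],[0,0,0,7.1,0],[0,0,0,7.1,0]]]'|g;python3 -m creep '[[[0,0,0,7.1,0],[0,0,0,0,0],[0,0,0,0,0]]]'
python3 - <<'E'
from h import *
s=snap('side','s11')['image'];c=snap('scene','c11')['image'];w=snap('wrist','w11')['image']
cv2.imwrite('pics/m11.png',np.vstack([np.hstack([cv2.resize(w,(400,300)),cv2.resize(s[160:290,180:353],(400,300),interpolation=cv2.INTER_CUBIC)]),np.hstack([cv2.resize(c[150:240,170:290],(400,300),interpolation=cv2.INTER_CUBIC),np.zeros((300,400,3),np.uint8)])]))
E
```

```text
position: [0.5758, -0.2071, 0.0672]
wrist_force: [0.2, 0.6, 0.3]
finger_gap: 0.0382
grasp_force: 0.0
position: [0.5902, -0.1549, 0.1736]
wrist_force: [0.1, 0.2, 0.7]
finger_gap: 0.0427
grasp_force: 0.0
position: [0.6054, -0.0608, 0.1697]
wrist_force: [0.1, 0.0, 0.4]
finger_gap: 0.0425
grasp_force: 0.0
position: [0.6052, -0.0629, 0.1696]
wrist_force: [0.9, 0.7, -0.3]
finger_gap: 0.0427
grasp_force: 0.0
position: [0.6052, -0.063, 0.1696]
wrist_force: [0.4, -0.0, 0.2]
finger_gap: 0.0424
grasp_force: 0.0
t: 29.87
position: [0.6052, -0.063, 0.1694]
orientation: [[0.999, -0.035, 0.001], [-0.035, -0.999, -0.0], [0.001, 0.0, -1.0]]
wrist_force: [0.9, -0.1, -0.9]
finger_gap: 0.0429
grasp_force: 0.0
```

View pics/m11.png

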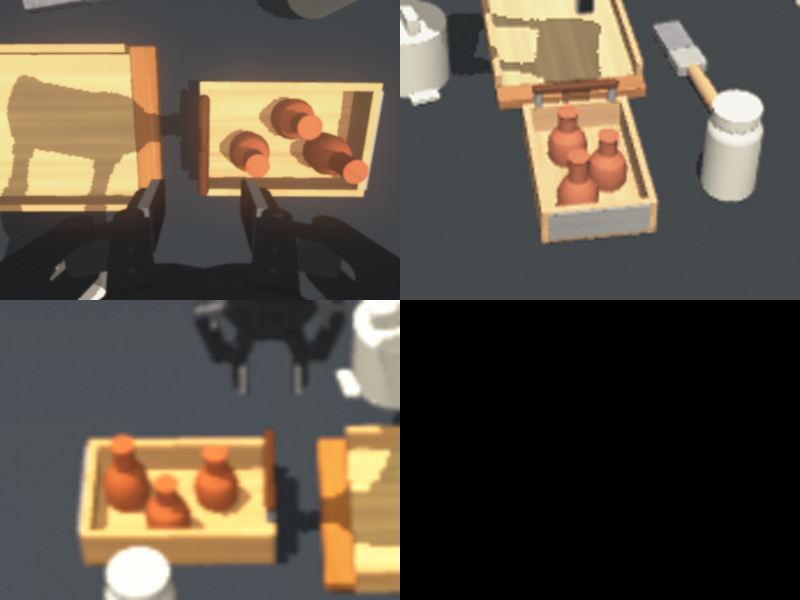

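All three vases stand in the tray. In the wrist tile the handle runs from (205,96) to (204,194), in 400-wide pixels, and the sill's outer edge is at column 158–160.

Run:
```python
from h import *
k=1.28
P=px('w11',205*k,96*k,.073);Q=px('w11',204*k,194*k,.073);print(P,Q,(P+Q)/2,np.linalg.norm(P-Q))
print('sill',px('w11',158*k,47*k,.018),px('w11',160*k,209*k,.018), 'inner',px('w11',131*k,47*k,.034),px('w11',138*k,210*k,.034))
S=lambda X,Y,z:px('s11',180+(X-400)*173/400,160+Y*130/300,z)
print('side handle',S(533,92,.07),S(620,84,.07)); 
C=lambda X,Y,z:px('c11',170+X*.3,150+(Y-300)*.3,z)
print('scene handle',C(269,432,.073),C(271,508,.07))
```

```text
[ 0.6519 -0.0665  0.073 ] [ 0.5505 -0.0622  0.073 ] [ 0.6012  -0.06435  0.073  ] 0.10149113261758394
sill [ 0.703  -0.0167  0.018 ] [ 0.506 -0.004  0.018] inner [0.7023 0.0092 0.034 ] [0.5139 0.02   0.034 ]
side handle [ 0.5506 -0.0664  0.07  ] [ 0.6568 -0.0693  0.07  ]
scene handle [ 0.5581 -0.059   0.073 ] [ 0.6555 -0.0619  0.07  ]
```

```bash
g(){ grep -E 'pos|wrist|gap|grasp'; }; python3 -m creep '[[[0,0.001,0.03,0,-0.2],[0,0,0.03,0,-0.2],[0,0,0.025,0,-0.2],[0,0,0.02,0,-0.2],[0,0,0.015,0,-0.2]]]'|g; python3 -m creep '[[[0,0,0.01,0,-0.2],[0,0,0.006,0,-0.2],[0,0,0.002,0,-0.2],[0,0,0,0,-0.2]]]'|g; python3 -m creep '[[[0,0,0,0,-1],[0,0,0,0,-1],[0,0,0,0,-1],[0,0,0,0,-1],[0,0,0,0,-1]]]' 40|g
```

```text
position: [0.6041, -0.0638, 0.0468]
wrist_force: [0.2, 0.4, 0.1]
finger_gap: 0.0343
grasp_force: 0.0
position: [0.6054, -0.064, 0.0312]
wrist_force: [0.1, -0.6, 0.2]
finger_gap: 0.0344
grasp_force: 0.0
position: [0.6059, -0.064, 0.0321]
wrist_force: [-0.2, 1.0, 6.4]
finger_gap: 0.0104
grasp_force: 39.2
```

```bash
g(){ grep -E 'pos|wrist|gap|grasp'; }; python3 -m creep '[[[0,0.0005,-0.002,0,-1],[0,0.001,-0.003,0,-1],[0,0.001,-0.003,0,-1],[0,0.001,-0.003,0,-1],[0,0.001,-0.003,0,-1]]]'|g; python3 -m creep '[[[0,0.001,-0.003,0,-1],[0,0.001,-0.003,0,-1],[0,0.001,-0.003,0,-1],[0,0.0005,-0.001,0,-1],[0,0,0,0,-1]]]'|g
python3 - <<'E'
from h import *
snap('side','s12');snap('scene','c12')
print(terra('c11'),terra('c12'))
E
```

```text
position: [0.6045, -0.0687, 0.0447]
wrist_force: [0.0, -0.2, -5.3]
finger_gap: 0.0102
grasp_force: 38.8
position: [0.605, -0.0722, 0.0554]
wrist_force: [1.0, -0.4, -3.4]
finger_gap: 0.0106
grasp_force: 38.9
[(163, [83.9, 94.4], [69, 82, 32, 21]), (84, [209.5, 204.5], [204, 196, 10, 17]), (63, [236.7, 205.3], [232, 199, 9, 14]), (88, [476.2, 266.8], [466, 258, 27, 14])] [(183, [83.7, 94.9], [68, 83, 33, 20]), (135, [211.7, 205.0], [202, 195, 24, 20]), (76, [235.1, 202.4], [229, 195, 12, 15]), (87, [476.2, 266.8], [466, 258, 27, 14])]
```

```bash
g(){ grep -E 'pos|wrist|gap|grasp'; }; python3 -m creep '[[[0,-0.003,0,0,-1],[0,-0.006,0,0,-1],[0,-0.007,0,0,-1],[0,-0.007,0,0,-1],[0,-0.007,0,0,-1]]]'|g; python3 -m creep '[[[0,-0.007,0,0,-1],[0,-0.007,0,0,-1],[0,-0.007,0,0,-1],[0,-0.007,0,0,-1],[0,-0.004,0,0,-1]]]'|g; python3 -m creep '[[[0,-0.003,0,0,-1],[0,0,0,0,-1],[0,0,0,0,-1]]]'|g
python3 - <<'E'
from h import *
snap('side','s13');snap('scene','c13')
print(terra('c13'))
E
```

```text
position: [0.6059, -0.0409, 0.0549]
wrist_force: [0.2, -0.6, -4.1]
finger_gap: 0.0101
grasp_force: 38.9
position: [0.6072, -0.0089, 0.0549]
wrist_force: [-0.4, -1.3, -4.3]
finger_gap: 0.0104
grasp_force: 38.9
position: [0.6075, -0.0066, 0.0551]
wrist_force: [0.4, 1.2, -3.0]
finger_gap: 0.0105
grasp_force: 39.1
[(151, [85.8, 94.9], [69, 82, 32, 21]), (86, [227.2, 203.5], [222, 194, 12, 18]), (81, [476.3, 266.9], [466, 258, 26, 14])]
```

```bash
g(){ grep -E 'pos|wrist'; }; python3 -m creep '[[[0,-0.0003,0.001,0,-1],[0,-0.0003,0.001,0,-1],[0,-0.0003,0.001,0,-1],[0,0,0,0,-1]]]'|g; python3 -m creep '[[[0,-0.0003,0.001,0,-1],[0,0,0,0,-1]]]'|g; python3 -m creep '[[[0,-0.0003,0.001,0,-1],[0,0,0,0,-1]]]'|g; python3 -m creep '[[[0,-0.0003,0.001,0,-1],[0,0,0,0,-1]]]'|g
```

```text
position: [0.6074, -0.0061, 0.0518]
wrist_force: [0.6, 2.5, -2.8]
position: [0.6075, -0.006, 0.0515]
wrist_force: [-1.5, 1.7, 2.3]
position: [0.6076, -0.006, 0.0514]
wrist_force: [-3.7, 0.7, 8.1]
position: [0.6077, -0.0059, 0.0513]
wrist_force: [-5.7, -0.3, 14.7]
```

```bash
g(){ grep -E 'pos|wrist|gap'; }; python3 -m creep '[[[0,0,-0.003,0,-1],[0,0,0,0,-0.6],[0,0,0,0,-0.4],[0,0,0,0,-0.2],[0,0,0,0,-0.2]]]'|g; python3 -m creep '[[[0,0,-0.005,0,-0.2],[0,0,-0.01,0,-0.2],[0,0,-0.02,0,-0.2],[0,0,-0.03,0,-0.2],[0,0,-0.03,0,-0.2]]]'|g;python3 -m creep '[[[0,0,-0.03,0,-0.2],[0,0,0,0,-0.2]]]'|g
python3 - <<'E'
from h import *
snap('side','s14');snap('scene','c14');snap('wrist','w14')
print(terra('c14'),terra('w14'))
E
```

```text
position: [0.6074, -0.0053, 0.0517]
wrist_force: [-1.3, 0.5, 0.2]
finger_gap: 0.0341
position: [0.607, -0.0051, 0.1482]
wrist_force: [1.0, 0.2, 1.1]
finger_gap: 0.034
position: [0.6107, -0.0056, 0.1849]
wrist_force: [-0.2, 0.6, 0.3]
finger_gap: 0.0341
[(162, [83.9, 94.8], [69, 82, 32, 21]), (86, [227.8, 203.3], [222, 195, 12, 17]), (84, [476.2, 266.9], [466, 258, 26, 14])] [(252, [377.7, 139.8], [359, 133, 35, 17]), (121, [372.1, 170.5], [356, 150, 33, 27]), (350, [423.7, 186.6], [408, 177, 32, 20]), (376, [321.0, 193.3], [302, 181, 36, 41]), (68, [440.8, 214.7], [435, 203, 18, 30])]
```

```bash
g(){ grep -E 'pos|ori|wrist|gap'; }; python3 -m creep '[[[0,0.015,0,0,0],[0,0.03,0,0,0.5],[0,0.03,0,0,0.5],[0,0.03,0,0,0.5],[0,0.03,0,0,0.5]]]'|g; python3 -m creep '[[[0,0.03,0,0,0.5],[0,0.03,0,0,0.5],[-0.002,0.03,0,0,0.5],[0,0.029,0,0,0.5],[0,0,0,-6.9,0.5]]]'|g
for i in 1; do python3 -m creep '[[[0,0,0,-6.9,0.5],[0,0,0,-6.9,0.5],[0,0,0,-6.9,0.5],[0,0,0,-6.9,0.5],[0,0,0,-6.9,0.5]]]'|g;python3 -m creep '[[[0,0,0,-6.9,0.5],[0,0,0,-6.9,0.5],[0,0,0,-6.9,0.5],[0,0,0,-6.9,0.5],[0,0,0,-6.9,0.5]]]'|g;python3 -m creep '[[[0,0,0,-6.9,0.5],[0,0,0,0,0.5],[0,0,0,0,0.5]]]'|g;done
python3 - <<'E'
from h import *
print('block',px('scene0',208*.64,360*.64,0.0),px('scene0',195*.64,328*.64,.035))
s=snap('side','s15')['image'];c=snap('scene','c15')['image'];w=snap('wrist','w15')['image']
# plate: steel grey in side image ; edge of tray by code
cv2.imwrite('pics/m15.png',np.vstack([np.hstack([cv2.resize(w,(400,300)),cv2.resize(s[150:280,170:343],(400,300),interpolation=cv2.INTER_CUBIC)]),np.hstack([cv2.resize(c[150:240,170:290],(400,300),interpolation=cv2.INTER_CUBIC),cv2.resize(c[150:270,250:410],(400,300))])]))
E
```

```text
position: [0.601, -0.1421, 0.1753]
orientation: [[0.999, -0.038, -0.003], [-0.038, -0.999, 0.001], [-0.003, -0.001, -1.0]]
wrist_force: [0.6, -0.3, -0.2]
finger_gap: 0.0641
position: [0.5935, -0.2653, 0.1748]
orientation: [[0.997, 0.076, -0.003], [0.076, -0.997, -0.001], [-0.003, 0.001, -1.0]]
wrist_force: [-0.6, 0.3, -0.5]
finger_gap: 0.0644
position: [0.5945, -0.2597, 0.1751]
orientation: [[0.772, 0.636, -0.003], [0.636, -0.772, 0.001], [-0.001, -0.003, -1.0]]
wrist_force: [-0.5, 0.6, -0.5]
finger_gap: 0.064
position: [0.5945, -0.2596, 0.1751]
orientation: [[0.275, 0.961, -0.003], [0.961, -0.275, 0.001], [0.001, -0.003, -1.0]]
wrist_force: [-0.5, -0.3, -0.3]
finger_gap: 0.0639
position: [0.5948, -0.2594, 0.1756]
orientation: [[0.167, 0.986, -0.002], [0.986, -0.167, 0.001], [0.001, -0.002, -1.0]]
wrist_force: [-0.3, -0.1, 0.4]
finger_gap: 0.064
block [ 0.6545 -0.456   0.    ] [ 0.5933 -0.4841  0.035 ]
```

```bash
g(){ grep -E 'pos|ori|wrist|gap'; }; python3 -m creep '[[[0,0.004,0,-7,0.5],[0,0,0.03,0,0.5],[0,0,0.035,0,0.5],[0,0,0.035,0,0.5],[0,0,0.03,0,0.5]]]'|g; python3 -m creep '[[[0,0,0.025,0,0.5],[0,0,0.015,0,0.5],[0,0,0.006,0,0.5],[0,0,0,0,0.5],[0,0,0,0,0.5]]]'|g; python3 -m creep '[[[0.01,0,0,0,0.5],[0.01,0,0,0,0.5],[0.01,0,0,0,0.5],[0,0,0,0,0.5]]]'|g
```

```text
position: [0.5989, -0.2593, 0.0448]
orientation: [[0.044, 0.999, -0.001], [0.999, -0.044, 0.001], [0.001, -0.001, -1.0]]
wrist_force: [0.4, -0.1, -1.2]
finger_gap: 0.0639
position: [0.6, -0.2599, 0.0016]
orientation: [[0.043, 0.999, 0.001], [0.999, -0.043, -0.001], [-0.001, 0.001, -1.0]]
wrist_force: [0.9, -0.4, 1.2]
finger_gap: 0.0642
position: [0.6012, -0.2269, 0.0018]
orientation: [[0.04, 0.999, 0.001], [0.999, -0.04, 0.0], [0.0, 0.001, -1.0]]
wrist_force: [-0.7, 0.1, 0.7]
finger_gap: 0.0642
```

```bash
g(){ grep -E 'pos|wrist'; }; for k in 1; do python3 -m creep '[[[0.005,0,0,0,0.5],[0.005,0,0,0,0.5],[0.003,0,0,0,0.5],[0.003,0,0,0,0.5],[0.003,0,0,0,0.5]]]'|g; python3 -m creep '[[[0.003,0,0,0,0.5],[0.003,0,0,0,0.5],[0.003,0,0,0,0.5],[0.003,0,0,0,0.5],[0.003,0,0,0,0.5]]]'|g;python3 -m creep '[[[0.003,0,0,0,0.5],[0.003,0,0,0,0.5],[0.003,0,0,0,0.5],[0.003,0,0,0,0.5],[0.003,0,0,0,0.5]]]'|g; done
python3 - <<'E'
from h import *
snap('scene','c16'); print(terra('c14'),terra('c16'))
E
```

```text
position: [0.6016, -0.2105, 0.0009]
wrist_force: [-0.2, -0.9, 0.9]
position: [0.6023, -0.1962, 0.0009]
wrist_force: [-0.1, -3.3, -1.9]
position: [0.6029, -0.1804, 0.0009]
wrist_force: [-0.7, -3.5, -1.9]
[(162, [83.9, 94.8], [69, 82, 32, 21]), (86, [227.8, 203.3], [222, 195, 12, 17]), (84, [476.2, 266.9], [466, 258, 26, 14])] [(176, [82.9, 94.5], [69, 81, 32, 22]), (334, [236.9, 204.9], [226, 190, 26, 26]), (148, [259.2, 201.9], [254, 192, 12, 18]), (91, [476.4, 266.8], [466, 258, 27, 14])]
```

```bash
g(){ grep -E 'pos|wrist'; }; python3 -m creep '[[[0.003,0,0,0,0.5],[0.003,0,0,0,0.5],[0.003,0,0,0,0.5],[0.003,0,0,0,0.5],[0.003,0,0,0,0.5]]]'|g; python3 -m creep '[[[0.003,0,0,0,0.5],[0.003,0,0,0,0.5],[0.003,0,0,0,0.5],[0.003,0,0,0,0.5],[0.003,0,0,0,0.5]]]'|g;python3 -m creep '[[[0.003,0,0,0,0.5],[0.003,0,0,0,0.5],[0.002,0,0,0,0.5],[0.002,0,0,0,0.5],[0.002,0,0,0,0.5]]]'|g;python3 -m creep '[[[0.002,0,0,0,0.5],[0.002,0,0,0,0.5],[0.002,0,0,0,0.5],[0.002,0,0,0,0.5],[0.002,0,0,0,0.5]]]'|g
python3 - <<'E'
from h import *
s=snap('side','s17')['image'];c=snap('scene','c17')['image']; print(terra('c17'))
# where tray rim corners would be if aligned: report grey plate pixels in side
b=s.astype(int); m=(abs(b[...,0]-b[...,2])<18)&(b.mean(2)>110); ys,xs=np.nonzero(m[200:290,200:330]); print(len(xs), xs.min()+200 if len(xs) else 0, xs.max()+200 if len(xs) else 0, np.median(ys)+200 if len(xs) else 0)
E
```

```text
position: [0.6035, -0.1654, 0.0009]
wrist_force: [-0.1, -3.8, -1.9]
position: [0.6042, -0.1505, 0.001]
wrist_force: [-1.1, -4.9, -0.6]
position: [0.6048, -0.1387, 0.0011]
wrist_force: [-0.5, -4.5, -0.6]
position: [0.6053, -0.129, 0.0012]
wrist_force: [-0.8, -5.8, 1.3]
[(181, [84.1, 95.1], [69, 82, 32, 21]), (324, [252.2, 204.1], [242, 189, 26, 26]), (139, [274.4, 199.8], [269, 190, 12, 19]), (87, [476.1, 266.8], [466, 258, 26, 14])]
613 239 329 219.0
```

```bash
g(){ grep -E 'pos|wrist'; }; for z in 1; do python3 -m creep '[[[0.002,0,0,0,0.5],[0.002,0,0,0,0.5],[0.002,0,0,0,0.5],[0.002,0,0,0,0.5],[0.002,0,0,0,0.5]]]'|g; python3 -m creep '[[[0.002,0,0,0,0.5],[0.002,0,0,0,0.5],[0.002,0,0,0,0.5],[0.002,0,0,0,0.5],[0.002,0,0,0,0.5]]]'|g; python3 -m creep '[[[0.002,0,0,0,0.5],[0.002,0,0,0,0.5],[0.002,0,0,0,0.5],[0.002,0,0,0,0.5],[0.002,0,0,0,0.5]]]'|g; python3 -m creep '[[[0.002,0,0,0,0.5],[0.002,0,0,0,0.5],[0.002,0,0,0,0.5],[0.002,0,0,0,0.5],[0.002,0,0,0,0.5]]]'|g; done
python3 - <<'E'
from h import *
snap('side','s18')['image'];snap('scene','c18'); print(terra('c18'))
E
```

```text
position: [0.6058, -0.1193, 0.0013]
wrist_force: [0.1, -6.4, 2.2]
position: [0.6064, -0.1098, 0.0016]
wrist_force: [0.0, -8.7, 2.7]
position: [0.606, -0.0978, 0.0008]
wrist_force: [0.3, -0.7, -0.0]
position: [0.6068, -0.0888, 0.0009]
wrist_force: [-0.9, -3.6, -0.2]
[(146, [84.6, 95.1], [69, 84, 32, 19]), (174, [259.2, 199.4], [253, 187, 13, 23]), (125, [286.2, 200.9], [281, 191, 12, 19]), (97, [272.5, 207.7], [267, 200, 12, 15]), (85, [476.2, 266.8], [466, 258, 26, 14])]
```

```bash
g(){ grep -E 'pos|wrist'; }; for z in 1; do python3 -m creep '[[[0.002,0,0,0,0.5],[0.002,0,0,0,0.5],[0.002,0,0,0,0.5],[0.002,0,0,0,0.5],[0.002,0,0,0,0.5]]]'|g; python3 -m creep '[[[0.002,0,0,0,0.5],[0.002,0,0,0,0.5],[0.002,0,0,0,0.5],[0.002,0,0,0,0.5],[0.002,0,0,0,0.5]]]'|g; python3 -m creep '[[[0.002,0,0,0,0.5],[0.002,0,0,0,0.5],[0.002,0,0,0,0.5],[0.002,0,0,0,0.5],[0.002,0,0,0,0.5]]]'|g; python3 -m creep '[[[0.002,0,0,0,0.5],[0.002,0,0,0,0.5],[0.002,0,0,0,0.5],[0.002,0,0,0,0.5],[0.002,0,0,0,0.5]]]'|g; done
python3 - <<'E'
from h import *
snap('side','s19')['image'];snap('scene','c19'); print(terra('c19'))
E
```

```text
position: [0.6073, -0.0787, 0.001]
wrist_force: [-0.3, -3.6, 1.5]
position: [0.6076, -0.0686, 0.001]
wrist_force: [0.3, -2.5, -0.1]
position: [0.6078, -0.0584, 0.0007]
wrist_force: [0.5, -2.6, -0.7]
position: [0.6084, -0.0486, 0.0009]
wrist_force: [-0.2, -2.2, -1.0]
[(121, [86.2, 94.5], [69, 82, 32, 21]), (134, [271.3, 200.1], [265, 190, 13, 19]), (101, [297.8, 202.7], [292, 194, 13, 17]), (74, [284.8, 207.8], [279, 201, 13, 14]), (81, [476.1, 266.9], [466, 258, 25, 14])]
```

```bash
g(){ grep -E 'pos|wrist'; }; python3 -m creep '[[[0.003,0,0,0,0.5],[0.003,0,0,0,0.5],[0.003,0,0,0,0.5],[0.003,0,0,0,0.5],[0.003,0,0,0,0.5]]]'|g; python3 -m creep '[[[0.003,0,0,0,0.5],[0.003,0,0,0,0.5],[0.003,0,0,0,0.5],[0.003,0,0,0,0.5],[0.003,0,0,0,0.5]]]'|g; python3 -m creep '[[[0.003,0,0,0,0.5],[0.002,0,0,0,0.5],[0.002,0,0,0,0.5],[0.002,0,0,0,0.5],[0.002,0,0,0,0.5]]]'|g; python3 -m creep '[[[0.002,0,0,0,0.5],[0.002,0,0,0,0.5],[0.002,0,0,0,0.5],[0.002,0,0,0,0.5],[0.002,0,0,0,0.5]]]'|g
python3 - <<'E'
from h import *
snap('side','s20')['image'];snap('scene','c20'); print(terra('c20'))
E
```

```text
position: [0.609, -0.0335, 0.0009]
wrist_force: [1.2, -2.8, -0.9]
position: [0.6097, -0.0185, 0.0009]
wrist_force: [-0.8, -2.4, -0.5]
position: [0.6101, -0.0077, 0.0009]
wrist_force: [-0.3, -2.8, -0.7]
position: [0.6105, 0.0023, 0.0009]
wrist_force: [-0.2, -2.3, -1.2]
[(108, [286.0, 200.2], [280, 191, 13, 19]), (84, [312.5, 202.9], [307, 195, 13, 16]), (78, [475.5, 266.6], [466, 258, 23, 14])]
```

```bash
g(){ grep -E 'pos|wrist'; }; python3 -m creep '[[[0.002,0,0,0,0.5],[0.002,0,0,0,0.5],[0.002,0,0,0,0.5],[0.002,0,0,0,0.5],[0.002,0,0,0,0.5]]]'|g; python3 -m creep '[[[0.002,0,0,0,0.5],[0.002,0,0,0,0.5],[0.002,0,0,0,0.5],[0.002,0,0,0,0.5],[0.002,0,0,0,0.5]]]'|g; python3 -m creep '[[[0.002,0,0,0,0.5],[0.002,0,0,0,0.5],[0.002,0,0,0,0.5],[0.001,0,0,0,0.5],[0,0,0,0,0.5]]]'|g
```

```text
position: [0.611, 0.0122, 0.001]
wrist_force: [0.5, -3.4, -0.2]
position: [0.6114, 0.0223, 0.001]
wrist_force: [-0.1, -3.9, 0.2]
position: [0.6118, 0.0296, 0.001]
wrist_force: [0.7, -1.2, 1.3]
```

```bash
g(){ grep -E 'pos|wrist'; }; python3 -m creep '[[[-0.005,0,0,0,0.5],[-0.015,0,0,0,0.5],[-0.03,0,0,0,0.5],[-0.03,0,-0.01,0,0.5],[-0.01,0,-0.03,0,0.5]]]'|g; python3 -m creep '[[[0,0,-0.035,0,0.5],[0,0,-0.035,0,0.5],[-0.03,-0.02,-0.035,0,0.5],[-0.035,-0.03,-0.03,0,0.5],[-0.035,-0.03,0,0,0.5]]]'|g
python3 - <<'E'
from h import *
s=snap('side','s21')['image'];c=snap('scene','c21')['image']; print(terra('c21'))
cv2.imwrite('pics/m21.png',np.vstack([np.hstack([cv2.resize(s[110:230,190:350],(400,300),interpolation=cv2.INTER_CUBIC),cv2.resize(c[150:270,230:390],(400,300),interpolation=cv2.INTER_CUBIC)]),np.hstack([cv2.resize(s,(400,300),interpolation=cv2.INTER_AREA),cv2.resize(c,(400,300),interpolation=cv2.INTER_AREA)])]))
E
```

```text
position: [0.6046, -0.0645, 0.0371]
wrist_force: [0.0, 0.1, -0.2]
position: [0.5402, -0.1427, 0.1677]
wrist_force: [1.4, -1.3, -0.2]
[(79, [475.7, 266.7], [466, 258, 24, 14])]
```

View pics/m21.png

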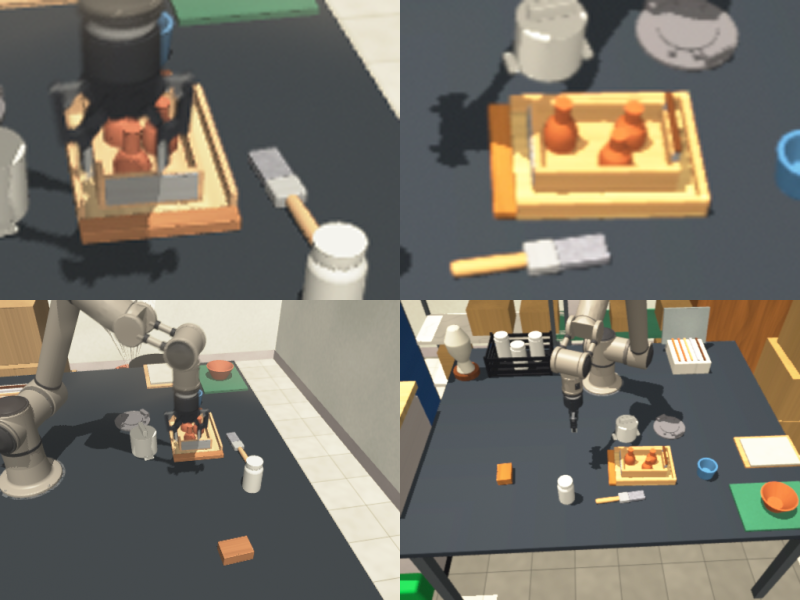

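Run:
```python
from h import *
for X,Y in [(533,190),(688,185)]: print(px('c21',230+(X-400)*.4,150+Y*.4,.010))
st(); print(bot.sign_off())
```

```text
[0.6703 0.0436 0.01  ]
[0.6728 0.2513 0.01  ]
t 49.07 p [ 0.5351 -0.1454  0.1641] yaw(x axis) 87.32 zc [ 0.001 -0.002 -1.   ] F [-0.6 -0.3 -0.5] gap 0.0639 g 0.0 q5 [-0.4   0.43  1.51 -0.    1.19 -0.36]
the job is handed in; nothing more can be done
None
```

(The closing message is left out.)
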